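# Load, lock and wind the bench parts washer

### The arm

A 6-joint arm with a two-finger parallel gripper is mounted at the origin on a cart in front of the work surface, level with it; the furniture and walls round the work are solid. World frame = base frame: x ahead of the robot, y to its left, z up, the work surface at z = 0. Lengths are in mm, angles in rad, forces in N, time in s.
With the tool pointing down it reaches from about 300 to 775 mm from the base axis. Payload 14.6 kg.
Tool frame: the origin (TCP) lies between the finger pads; the fingertips stand 19 mm ahead of it and the grasp point (between the pads) is the TCP; z points along the fingers, y is the line along which they close (so a half turn about z gives the same grasp; the last joint's range is limited). The gripper opens to 94 mm and grips with 3 to 60 N. Pads are 16 mm wide; open, the fingers measure 119 mm over their backs; the gripper's body (75 mm by 177 mm) begins 78 mm behind the grasp point.
Start: joints at [-0.067, 0.3, 1.521, -0, 1.321, -0.067], TCP at [549.99, -0.002, 224.446] pointing down, gripper open.
Joint ranges: [-3.03, 3.03], [-0.79, 2.21], [0.23, 2.52], [-1.04, 4.18], [0, 3.07], [-2.55, 2.55]. Speed limits (rad/s): [2.22, 2.22, 2.57, 3.14, 3.14, 3.14].

### API

Orientations are given as [roll, pitch, yaw] about the fixed x, y, z axes, in that order (R = Rz(yaw) Ry(pitch) Rx(roll)).
In Python, from cell import monitor, imaging, job, find_in, trace gives the robot as it stands. The module is installed in compiled form; this text tells all that it offers.
- The arm moves only by the tool arm_command, never from a script. Its argument "steps" is a list of rows, each a list of 5 numbers: the opening, from 0 (shut) to 1 (fully open), then the shift along the tool's x, y, z in mm, then the turn about the tool's z in degrees. In form: [[gripper, dx, dy, dz, turn], ...]. A call has 1 to 20 rows; each row is the pose to reach, as a shift and turn from the pose commanded when the call began, along the tool's axes at that moment; what a row does not reach only later rows make up. A row lasts 1/8 s, in which the tool goes at most 62.5 mm and 10.7 degrees, less where a joint would pass 70% of its speed; a pose out of reach is approached as far as the arm can. A call with a gripper value outside its range is refused whole. The fingers move at their own pace and stop on an object; "force" is the grip in N (left out, the last holds). Time passes only in rows, so rows that repeat a pose let the fingers close. It gives the time, the measured TCP pose, the force, the opening and the grip force at its end, in the units of the state.
- monitor.read_state(): the state, without advancing time (a new reading comes with each control period).
- imaging.camera(name): name is "scene" or "side" or "wrist"; returns a dict with "img" (420x560x3 uint8, red, green, blue), "mtx" (3x3 intrinsics, pixels), "view" (4x4, takes a point from world to camera coordinates). Camera axes: x right, y down, z forward; pixel columns grow to the right and rows downward; lengths in mm; the calibration is good to about 2 mm. A picture is of the moment at which its call begins. There is no depth.
- job.sign_off(): hands the job in; it is judged then, once.
Trained networks look in a picture, given as the dict that the camera call returned (one of the last four; its "shot" number tells which), for a name from the list of things; names that differ only in an ending like _2 or _b are one class to them, and where a whole thing is asked for, a point or a joint stands for the part that bears it (a point fixed in the world has none). Each returns a list of dicts, best first, with "p" (0 to 1); they miss things now and then, are a little off and sometimes report something else, mostly with a low value. They report only what shows in the picture. A call takes as long as a camera call. They do not tell look-alikes from the thing itself.
- find_in(picture, target): "rect" ([centre column, centre row, width, height] in pixels, round what is visible of it).
- trace(picture, target): "region" (420x560 bool, what is visible of it) and "rect" ([centre column, centre row, width, height] in pixels, round what is visible of it).
The state is a dict: "clock": time; "joints": joint angles; "qd": joint speeds; "effort": joint torques, N m; "eef_pos": TCP position; "eef_rot": TCP orientation; "wrist_force": force on the tool from outside, world axes, zero at the start; "moment": the same for the moment, N m; "finger_gap": finger opening in mm; "finger_force": force on a finger pad.
Only numpy, scipy, OpenCV 4.12 (cv2) and the standard library are available. Lean on these libraries where they do the work, as an engineer would, in place of code of your own. Each camera call takes 0.05 s, during which the arm holds its last target. There are 200 camera calls.

### The job

Load every dirty part (the rusty nuts and the brass elbow, as many as lie between the washer and the red spirit level and yellow screwdriver; not the brass fitting beyond those) into the tub of the blue parts washer, and then shut its lid fully. Fit the orange T-key into the lock drive (the one with the red cam arm), pressing and twisting until its square drops in, and turn it a quarter turn clockwise so that the arm lies over the lid; then fit it in the same way into the timer drive on the yellow dial and wind that clockwise, in several partial turns, fully to its stop. Finally stand the key back upright in its wooden block, fully home, and leave the blue pliers where they are.

Things in the scene. Friction and masses are not known exactly. Their poses are not given: they have to be found in the camera images.
- nut_1_mid (a point): rusty brown hex nut, 35 mm over its corners (own x axis), 30 mm over its flats (own y axis, and every 60 degrees), 16 mm high, lying flat on the table; this point is its centre. May be absent
- nut_2_mid (a point): a second rusty hex nut like the first; this point is its centre. May be absent
- elbow_leg (a point): brass pipe elbow lying flat, an L of 59x59 mm, 35 mm high; this point is mid-height in one leg, which runs along own y, is 28 mm thick along own x (14 mm each side) and ends 12 mm to +y. The other leg starts 18 mm to -y and runs to 44 mm at -x and 46 mm at -y. Grasp across own x. May be absent
- tub_floor (a point): centre of the inner floor (30 mm above the table) of the steel tub: inside 160 (x) by 170 mm (y), walls 5 mm, rim 75 mm above the table. x away from the control ledge, y towards the lid's hinge. The ledge, 220 mm wide, 68 mm high, is at x = -167 to -87 mm, on the robot's side. The washer is fixed, 220 mm wide, at another place and yaw each time
- lid (a joint): hinge of the washer's grey lid, rad: 0 = shut, 1.9 = fully open, leaning back on its stop. The hinge runs along the tub's x at y = +92 mm, 76 mm above the table. Once pushed past upright (below about 1.5) the lid sinks shut by itself in 2 to 4 s, damped; pushing it takes about 1 N
- lid_edge (a point): middle of the lid's free edge, 180 mm from the hinge; lid 176 mm wide (along tub x), 6 mm thick. When open the edge is about 0.25 m above the table; its back looks to tub +y
- lock (a joint): turn of the lock drive, rad, growing clockwise seen from above: 0 = unlocked, cam arm parallel to the ledge; 1.57 = locked, arm over the lid; stop at 1.65. It stays where it is left (friction 0.06 N m)
- lock_drive (a point): centre of the top face, 90 mm above the table, of the lock drive: a 36 mm square steel block on the ledge (tub x -127, y +55 mm) with a 14.5 mm square hole 22 mm deep, its sides along own x and y; turns with the drive. A red cam arm, 14 mm wide, just below the top face, reaches 67 mm from the axis along own y
- timer (a joint): turn of the spring timer's drive, rad, growing clockwise seen from above: 0 = run down, 4.2 = fully wound, at its stop; friction holds what is wound, also with the key out (turning it takes 0.07 to 0.12 N m, more as the spring tightens)
- timer_drive (a point): the same kind of drive block for the timer, on the yellow dial (tub x = -127, y = -55 mm), top 90 mm above the table, the same 14.5 mm square hole; sides of the hole along own x and y, turning with the drive
- key_grip (a point): grasp point of the loose orange T-key (0.12 kg, upright at the start), 70 mm above its foot, in a flat upright handle 46 mm wide (own x) and 14 mm thick (own y), 40 to 90 mm above the foot. Misaligned by over about 0.2 rad the key's square rides on a drive's face with its pilot in the hole; in line it drops 14 mm more, till its collar sits on the drive
- key_tip (a point): middle of the key's foot. Lowest 6 mm: round 9 mm pilot that finds the hole; 6 to 20 mm: 12 mm square bit, sides along own x and y; 20 to 26 mm: collar 30 mm wide; then a 16 mm shaft up to the handle. The square fits every 90 degrees, with 0.24 rad of play either way; so the key can be lifted out, turned back and dropped in again
- key_seat (a point): where the foot of the key stands when it is home in its wooden block: 25 mm above the table, on the axis of the hole. Block 64x64x45 mm, fixed; hole 19 mm square, 30 mm deep, so the key goes in at any yaw and its collar rests on the block
- pliers: blue-handled pliers, 66x191x16 mm, bystander; origin in the middle of its underside
Mind the look-alikes: they are no part of the job. Of the things shaped like the part that bears key_seat, the wooden one is meant. What is shaped like the part that bears nut_1_mid but purple is not meant.

How it is judged (in metres and radians):
On the way, in this order (a step that is already met when the one before it is completed fails the run):
1. every part that is there lies in the tub, lid still open (x of nut_1_mid in the frame of tub_floor between -0.08 and 0.08 m and y of nut_1_mid in the frame of tub_floor between -0.085 and 0.085 m and z of each of nut_1_mid, nut_2_mid, elbow_leg in the frame of tub_floor below 0.045 m and x of nut_2_mid in the frame of tub_floor between -0.08 and 0.08 m and y of nut_2_mid in the frame of tub_floor between -0.085 and 0.085 m and x of elbow_leg in the frame of tub_floor between -0.08 and 0.08 m and y of elbow_leg in the frame of tub_floor between -0.085 and 0.085 m and value of joint lid above 0.5 rad), for 0.2 s.
2. the lid is shut (x of nut_1_mid in the frame of tub_floor between -0.08 and 0.08 m and y of nut_1_mid in the frame of tub_floor between -0.085 and 0.085 m and z of each of nut_1_mid, nut_2_mid, elbow_leg in the frame of tub_floor below 0.045 m and x of nut_2_mid in the frame of tub_floor between -0.08 and 0.08 m and y of nut_2_mid in the frame of tub_floor between -0.085 and 0.085 m and x of elbow_leg in the frame of tub_floor between -0.08 and 0.08 m and y of elbow_leg in the frame of tub_floor between -0.085 and 0.085 m and value of joint lid below 0.05 rad), for 0.2 s.
3. with the key seated in it, the lock drive is turned to locked (value of joint lid below 0.05 rad and value of joint lock above 1.4 rad and horizontal distance between key_tip and lock_drive below 0.004 m and z of key_tip in the frame of lock_drive below -0.015 m), for 0.1 s.
4. with the key seated in it, the timer is wound at least half-way (value of joint lid below 0.05 rad and value of joint timer above 2 rad and horizontal distance between key_tip and timer_drive below 0.004 m and z of key_tip in the frame of timer_drive below -0.015 m), for 0.1 s.
5. with the key seated in it, the timer is wound to its stop (value of joint lid below 0.05 rad and value of joint timer above 3.95 rad and horizontal distance between key_tip and timer_drive below 0.004 m and z of key_tip in the frame of timer_drive below -0.015 m), for 0.1 s.
At the end, for the whole second after the job is handed in: Every part that is there lies inside the tub, the lid is shut (under 0.05 rad), the lock is turned past 1.4 rad, the timer is wound past 3.9 rad, and the key stands upright (within 0.12 rad) in its block, its foot within 10 mm of the seat (all of step 2 and value of joint lock above 1.4 rad and value of joint timer above 3.9 rad and distance between key_tip and key_seat below 0.01 m and angle between key_grip's own z axis and vertical below 0.12 rad); the robot touches nothing.
It fails at once if the pliers are moved more than 4 cm (distance of pliers from where it was at the start of the episode above 0.04 m).
Of nut_1, nut_2, elbow only 2 to 3 are there at a start; the rules pass over those that are not, and their reading is None.
At some moment in a run one of nut_1, nut_2, elbow may be knocked a few centimetres aside while the robot is not near it.
It also fails if it takes over 208 s, if anything falls off the work surface, if the arm or the gripper's body presses on something with over 40 N, if the wrist force passes 120 N, or if a joint passes its speed limit or range.

## Working session

There is one attempt and no reset: what is moved stays moved. The work goes in short steps, Python scripts to look and compute and a tool call to move; the robot and the scene stay as the last step left them, time stands still between calls to the robot, and variables do not carry over. Pictures are saved under pics/ and viewed, at most 14 in all, crops included, and the job is handed in when it is done.

Besides the shell and the picture viewer there is one more tool, called after "Emit:" as name([rows], argument=value, ...), one row to a line, values as JSON. arm_command: Moves the arm, as the interface text tells. Its arguments: {"type":"object","properties":{"steps":{"type":"array","items":{"type":"array","items":{"type":"number"}}},"force":{"type":"number"}},"required":["steps"]}

```bash
mkdir -p pics; cat > h.py <<'E'
import numpy as np, cv2, sys
from cell import monitor, imaging, job, find_in, trace
def save(p,name): cv2.imwrite('pics/'+name,cv2.cvtColor(p['img'],cv2.COLOR_RGB2BGR))
def ray(p,uv,z):
    """world point at height z seen at pixel uv"""
    V=p['view'];R=V[:3,:3];t=V[:3,3];c=-R.T@t
    d=R.T@np.linalg.inv(p['mtx'])@np.array([uv[0],uv[1],1.])
    return c+d*(z-c[2])/d[2]
def proj(p,X):
    V=p['view'];q=p['mtx']@(V[:3,:3]@np.asarray(X,float)+V[:3,3]);return q[:2]/q[2]
E
python3 - <<'E'
from h import *
s=monitor.read_state();print(s)
P={n:imaging.camera(n) for n in('scene','side','wrist')}
im=[]
for n,p in P.items():
    save(p,n+'0.png')
    V=p['view'];print(n,(-V[:3,:3].T@V[:3,3]).round(), V[:3,:3].round(2).tolist())
    for t in('nut_1_mid','elbow_leg','key_grip','key_seat','pliers','lock_drive','timer_drive','lid'):
        try: print(t,[(np.round(d['rect']).tolist(),round(d['p'],2)) for d in find_in(p,t)][:5])
        except Exception as e: print(t,e)
E
```

```text
{'clock': 0.0, 'joints': array([-6.66031687e-02,  3.00466431e-01,  1.52156802e+00,  3.13926514e-05,
        1.32068980e+00, -6.66063380e-02]), 'qd': array([-0.00080396, -0.00240174,  0.00090301,  0.00029821, -0.00126509,
       -0.00056432]), 'effort': array([-1.53750298e-03, -5.31805658e+01, -3.52735734e+01,  7.07558286e-02,
        2.43994006e-02, -4.79655944e-05]), 'eef_pos': array([5.49767111e+02, 1.85286858e-02, 2.23894400e+02]), 'eef_rot': array([-3.14046558e+00, -1.05656008e-04,  1.57079165e+00]), 'wrist_force': array([ 0.61579198,  0.89321602, -0.36464554]), 'moment': array([-0.03404097, -0.02774994,  0.03679025]), 'finger_force': 0.0, 'finger_gap': 94.18969642845954}
scene [ 200. -865.  525.] [[0.88, -0.47, 0.01], [-0.23, -0.45, -0.87], [0.41, 0.76, -0.5]]
nut_1_mid [([316.0, 316.0, 19.0, 14.0], 0.73), ([296.0, 284.0, 13.0, 21.0], 0.55), ([206.0, 182.0, 18.0, 22.0], 0.51)]
elbow_leg []
key_grip [([236.0, 246.0, 23.0, 39.0], 0.97)]
key_seat [([238.0, 272.0, 46.0, 44.0], 0.86), ([306.0, 252.0, 48.0, 40.0], 0.59)]
pliers [([374.0, 246.0, 81.0, 48.0], 0.83)]
lock_drive [([205.0,
[... 550 characters left out ...]
 0.69)]
timer_drive [([322.0, 234.0, 27.0, 22.0], 0.6)]
lid [([191.0, 204.0, 116.0, 124.0], 0.64)]
wrist [549.  83. 384.] [[1.0, 0.0, -0.0], [0.0, -0.96, 0.29], [-0.0, -0.29, -0.96]]
nut_1_mid [([257.0, 394.0, 21.0, 23.0], 0.64), ([183.0, 392.0, 42.0, 48.0], 0.61)]
elbow_leg []
key_grip [([185.0, 394.0, 42.0, 48.0], 0.66)]
key_seat [([200.0, 382.0, 50.0, 30.0], 0.69), ([297.0, 383.0, 46.0, 30.0], 0.55)]
pliers [([388.0, 366.0, 38.0, 73.0], 0.71), ([201.0, 299.0, 24.0, 38.0], 0.16)]
lock_drive [([198.0, 300.0, 25.0, 37.0], 0.73), ([195.0, 185.0, 41.0, 88.0], 0.59), ([368.0, 139.0, 383.0, 104.0], 0.44)]
timer_drive [([200.0, 298.0, 25.0, 40.0], 0.87)]
lid [([368.0, 141.0, 383.0, 100.0], 0.96)]
```

```bash
python3 - <<'E'
import cv2
for n in('scene0','wrist0'):
    i=cv2.imread(f'pics/{n}.png'); 
    if n=='scene0': i=i[80:380,130:530]
    cv2.imwrite(f'pics/{n}_b.png',cv2.resize(i,(800,600),interpolation=cv2.INTER_CUBIC))
E
```

```text
(no output)
```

View pics/scene0_b.png

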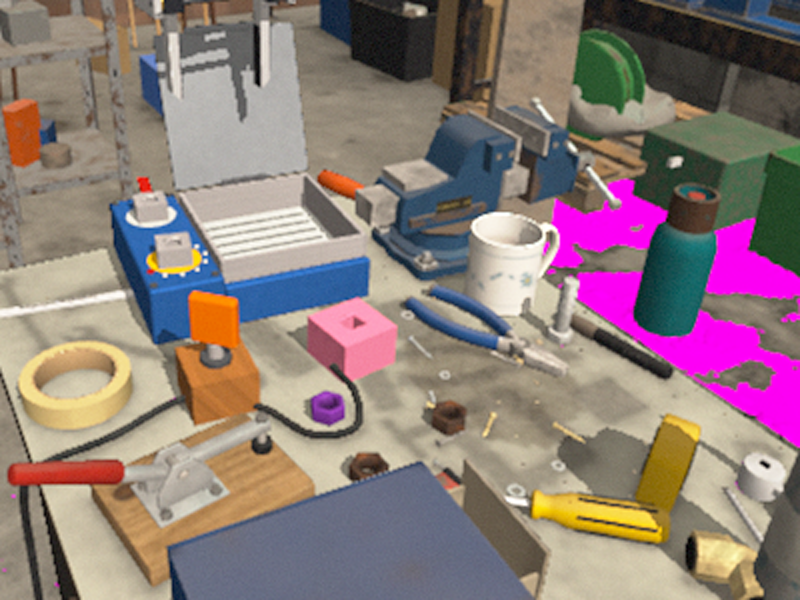

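View pics/wrist0_b.png

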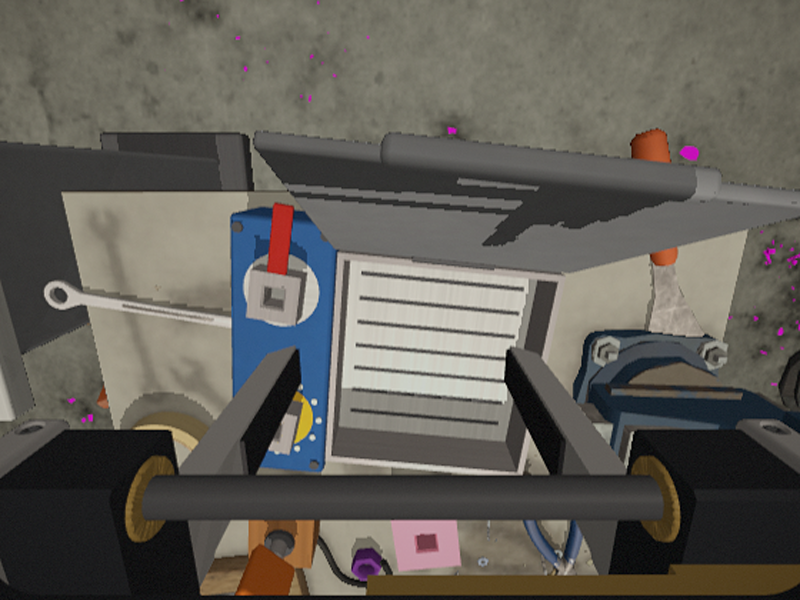

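The scene picture shows two rusty nuts at full pixels (354,288) and (314,313), and a purple look-alike at (294,283). The wooden block with the key is at (238,272), with a pink block at (306,249). The brass piece at (490,362) lies beyond the screwdriver, so it is not meant. The wrist picture shows the tub, lock and timer. Next I check the side view for an elbow.

```bash
python3 - <<'E'
import cv2
i=cv2.imread('pics/side0.png')[130:400,130:490]
cv2.imwrite('pics/side0_b.png',cv2.resize(i,(800,600),interpolation=cv2.INTER_CUBIC))
from h import *
p=imaging.camera('scene')
for uv in((354,288),(314.5,313),(238,272),(294,283),(450,338),(490,362),(374,246)): print(uv,ray(p,uv,8).round())
E
```

```text
(354, 288) [ 603. -396.    8.]
(314.5, 313) [ 504. -417.    8.]
(238, 272) [ 431. -254.    8.]
(294, 283) [ 511. -332.    8.]
(450, 338) [ 669. -566.    8.]
(490, 362) [ 686. -628.    8.]
(374, 246) [ 722. -305.    8.]
```

View pics/side0_b.png

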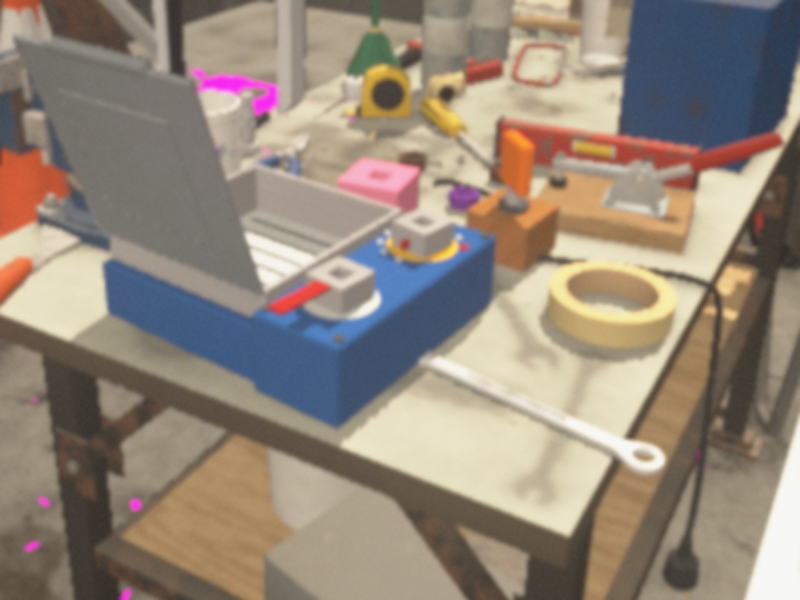

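The side view shows no elbow on this side of the red level, so the dirty parts are the two nuts. I raise the arm for a closer look from above, checking the blue box's size first.

```bash
python3 - <<'E'
from h import *
p=imaging.camera('side')
f=lambda u,v:(130+u*.45,130+v*.45)
b=ray(p,f(622,130),0);print('box base corner',b.round(), ray(p,f(780,150),0).round())
for z in(100,150,200,250): print(z,proj(p,[b[0],b[1],z]).round())
print('top corner px',f(632,5))
print('level ends',ray(p,f(498,165),0).round(),ray(p,f(695,185),0).round())
s=imaging.camera('scene')
g=lambda u,v:(130+u*.5,80+v*.5)
for z in(100,150,200): print(z,ray(s,g(170,548),z).round(),ray(s,g(430,465),z).round(),ray(s,g(530,600),z).round())
print('mug',ray(s,g(500,308),0).round(), 'bolt', ray(s,g(562,340),0).round(),'vise',ray(s,g(420,260),0).round())
E
```

```text
box base corner [ 433. -647.    0.] [ 251. -680.    0.]
100 [414. 154.]
150 [416. 136.]
200 [419. 117.]
250 [421.  97.]
top corner px (414.40000000000003, 132.25)
level ends [ 520. -456.    0.] [ 312. -517.   -0.]
100 [ 301. -501.  100.] [ 489. -516.  100.] [ 477. -636.  100.]
150 [ 289. -544.  150.] [ 455. -557.  150.] [ 444. -663.  150.]
200 [ 277. -587.  200.] [ 421. -598.  200.] [ 412. -690.  200.]
mug [ 772. -265.    0.] bolt [ 791. -344.    0.] vise [ 753. -134.    0.]
```

Emit:
arm_command([
  [1,-40,0,-10,0],
  [1,-90,0,-20,0],
  [1,-140,0,-30,0],
  [1,-190,0,-40,0],
  [1,-240,0,-40,0],
  [1,-290,0,-40,0],
  [1,-340,0,-40,0],
  [1,-390,0,-40,0],
  [1,-400,0,-40,0],
  [1,-400,0,-40,0],
])

```text
clock: 2.75
eef_pos: [549.9, -400.1, 264.0]
eef_rot: [-3.141, -0.001, 1.57]
wrist_force: [0.2, 0.4, 0.0]
finger_gap: 94.0
finger_force: 0.0
```

```bash
python3 - <<'E'
from h import *
print(monitor.read_state()['eef_pos'])
p=imaging.camera('wrist'); save(p,'w1.png')
cv2.imwrite('pics/w1b.png',cv2.resize(cv2.cvtColor(p['img'],cv2.COLOR_RGB2BGR),(800,600)))
for t in('nut_1_mid','elbow_leg','key_grip','key_seat','timer_drive','lock_drive'):
  for d in find_in(p,t)[:4]:
    if d['p']>.25: print(t,np.round(d['rect']).tolist(),round(d['p'],2),ray(p,d['rect'][:2],{'nut_1_mid':8,'elbow_leg':17,'key_grip':95,'key_seat':45}.get(t,90)).round())
E
```

```text
[ 549.9161793  -400.05639867  264.00001202]
nut_1_mid [249.0, 202.0, 22.0, 22.0] 0.81 [ 503. -428.    8.]
nut_1_mid [253.0, 138.0, 23.0, 26.0] 0.61 [ 510. -338.    8.]
key_grip [160.0, 68.0, 58.0, 53.0] 0.64 [ 427. -265.   95.]
key_seat [302.0, 80.0, 60.0, 60.0] 0.85 [ 573. -270.   45.]
key_seat [182.0, 79.0, 62.0, 62.0] 0.6 [ 433. -269.   45.]
timer_drive [159.0, 69.0, 57.0, 46.0] 0.39 [ 424. -265.   90.]
```

View pics/w1b.png

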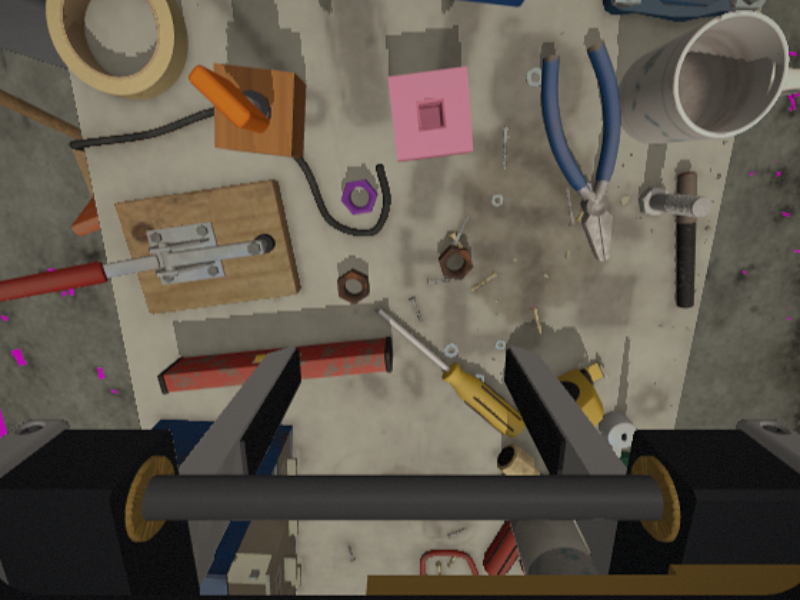

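From above: rusty nuts are at view pixels (354,287) and (456,262), and the purple look-alike is at (359,196). The brass fitting at (515,460) lies past the screwdriver and is not meant. The key stands in the wooden block at (260,110), and the other block, at (430,115), is pink. No elbow lies in the area. I confirm the nuts in an enlarged crop and measure their yaw.

```bash
cat >> h.py <<'E'
def nuts(p,seeds,zt=16,r=16):
    """rusty nuts near world seeds: top outline -> centre, flat-normal yaw (mod 60)"""
    out=[];hsv=cv2.cvtColor(p['img'],cv2.COLOR_RGB2HSV).astype(int);I=p['img'].astype(int)
    for X in seeds:
        u=proj(p,[X[0],X[1],8]);yy,xx=np.mgrid[:420,:560]
        near=np.hypot(xx-u[0],yy-u[1])<r
        m=near&(I[...,0]-I[...,2]>25)&(I[...,0]<140)
        m=cv2.morphologyEx(m.astype(np.uint8),cv2.MORPH_OPEN,np.ones((2,2),np.uint8))
        c=max(cv2.findContours(m,0,cv2.CHAIN_APPROX_NONE)[0],key=cv2.contourArea)[:,0]
        h=cv2.convexHull(c.astype(np.float32))[:,0]
        W=np.array([ray(p,q,8)[:2] for q in h]);
        mid=(W.max(0)+W.min(0))/2
        best=[]
        for a in np.arange(0,60,2):
            w=0
            for k in range(3):
                d=np.deg2rad(a+60*k);s=W@[np.cos(d),np.sin(d)];w+=np.ptp(s)
            best.append((w,a))
        out.append((mid.round(1),min(best),len(c)))
    return out
E
python3 - <<'E'
from h import *
p=imaging.camera('wrist')
i=cv2.cvtColor(p['img'],cv2.COLOR_RGB2BGR)[120:225,215:355]
cv2.imwrite('pics/crop_n.png',cv2.resize(i,(800,600),interpolation=cv2.INTER_CUBIC))
s=[ray(p,(248,201),8),ray(p,(319,183),8)];print(np.round(s))
print(nuts(p,s))
E
```

```text
[[ 502. -426.    8.]
 [ 603. -399.    8.]]
[(array([ 500.1, -427.3]), (np.float64(90.798652896198), np.int64(8)), 96), (array([ 603.2, -400. ]), (np.float64(93.33223512676068), np.int64(34)), 94)]
```

View pics/crop_n.png

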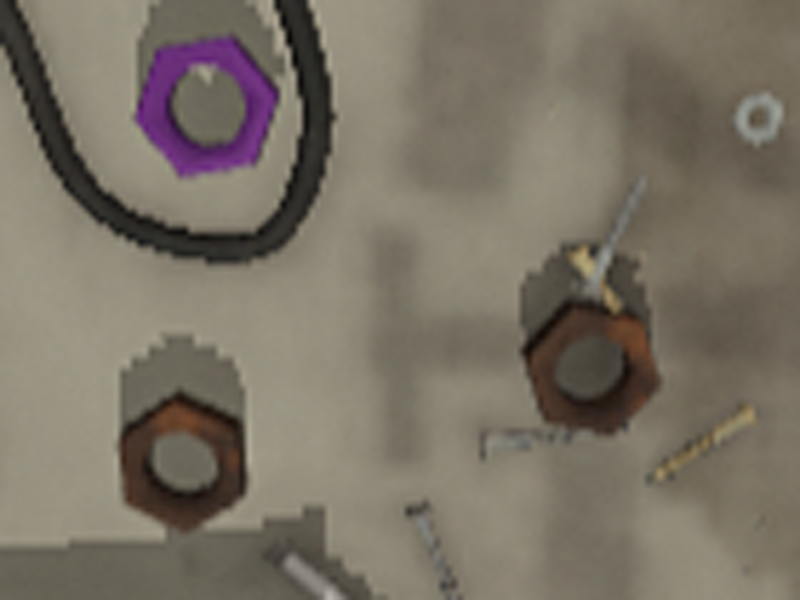

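The crop shows both nuts as rusty brown hexes. The left one has its flats facing along ±x; the right one's flats are turned about 18°. I grasp the right nut first.

Emit:
arm_command([
  [0.6,0,30,40,-9],
  [0.6,0,53,90,-18],
  [0.6,0,53,145,-18],
  [0.6,0,53,195,-18],
  [0.6,0,53,225,-18],
  [0.6,0,53,242,-18],
  [0.6,0,53,242,-18],
  [0,0,53,242,-18],
  [0,0,53,242,-18],
  [0,0,53,242,-18],
  [0,0,53,242,-18],
  [0,0,53,230,-18],
  [0,0,53,180,-18],
  [0,0,53,120,-18],
  [0,0,53,70,-18],
  [0,0,53,50,-18],
], force=20)

```text
clock: 5.15
eef_pos: [603.4, -400.3, 219.3]
eef_rot: [3.139, 0.004, 1.885]
wrist_force: [-0.0, -0.4, -0.9]
finger_gap: 29.8
finger_force: 20.0
```

```bash
python3 - <<'E'
from h import *
p=imaging.camera('scene');save(p,'s1.png')
# washer corners from start wrist picture (pixel = view*0.7)
E
cat >> h.py <<'E'
def go(x,y,z,deg=None):
    """shift (tool axes) and turn to reach world x,y,z and tool yaw deg (of tool x axis)"""
    s=monitor.read_state();w=s['eef_rot'][2];d=np.array([x,y,z])-s['eef_pos']
    t=0 if deg is None else (np.rad2deg(w)-deg+180)%360-180
    print('go',np.round([d[0]*np.cos(w)+d[1]*np.sin(w),d[0]*np.sin(w)-d[1]*np.cos(w),-d[2],t],1))
E
python3 -c "
from h import *
go(550,-150,264,90)"
```

```text
go [254.8  26.4 -43.4  18. ]
```

Emit:
arm_command([
  [0,40,5,-20,6],
  [0,90,10,-43,12],
  [0,140,15,-43,18],
  [0,190,20,-43,18],
  [0,235,26,-43,18],
  [0,255,26,-43,18],
  [0,255,26,-43,18],
  [0,255,26,-43,18],
])

```text
clock: 6.2
eef_pos: [549.1, -150.5, 257.3]
eef_rot: [-3.141, 0.0, 1.57]
wrist_force: [-0.2, 0.2, -0.1]
finger_gap: 29.5
finger_force: 20.0
```

```bash
python3 - <<'E'
from h import *
import pickle
p=imaging.camera('wrist');save(p,'w2.png');pickle.dump(p,open('w2.pkl','wb'))
cv2.imwrite('pics/w2b.png',cv2.resize(cv2.cvtColor(p['img'],cv2.COLOR_RGB2BGR),(800,600)))
E
```

```text
(no output)
```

View pics/w2b.png

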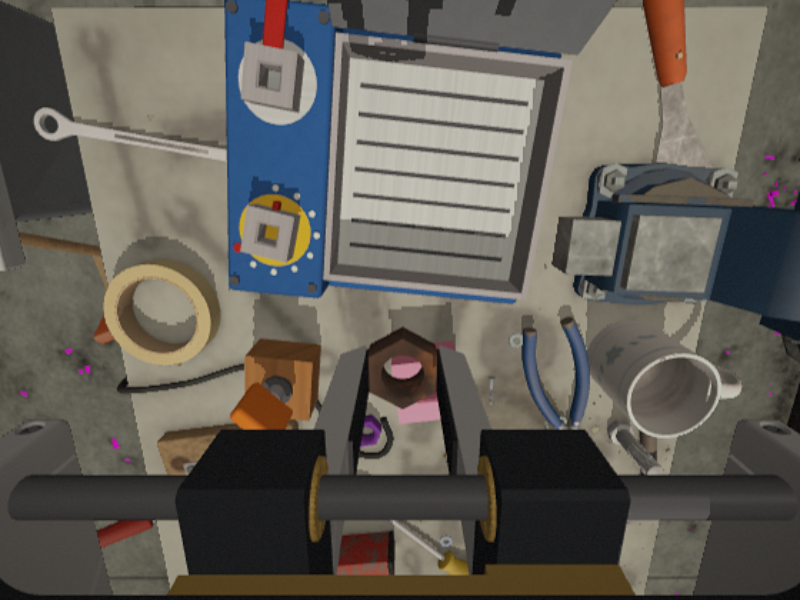

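The nut is held. The picture shows the lock hole at view pixel (270,76), the timer hole at (268,233), and the outer rim corners at about (335,30), (572,52), (521,298) and (325,283). I fit the washer pose to these.

```bash
python3 - <<'E'
from h import *
import pickle
from scipy.optimize import least_squares
p=pickle.load(open('w2.pkl','rb'))
L=np.array([[-127,55,90],[-127,-55,90],[-85,90,75],[85,90,75],[85,-90,75],[-85,-90,75]],float)
uv=np.array([[270,76],[268.5,233],[335,30],[572,52],[521,298],[325,283]])*.7
def W(q,l): c,s=np.cos(q[2]),np.sin(q[2]);return np.array([q[0]+c*l[0]-s*l[1],q[1]+s*l[0]+c*l[1],l[2]])
f=lambda q:np.ravel([proj(p,W(q,l))-u for l,u in zip(L,uv)])
r=least_squares(f,[575,-60,0],loss='soft_l1');print(r.x,np.rad2deg(r.x[2]));print(f(r.x).reshape(-1,2).round(1))
for n,l in(('lock',L[0]),('timer',L[1]),('tub a',[40,-35,30]),('tub b',[-35,-35,30]),('lid',[0,92,76])):print(n,W(r.x,l).round(1))
print([ray(p,u,90).round(1) for u in uv[:2]])
print('key',ray(p,(278*.7,388*.7),51).round(),'blockTop',[ray(p,np.array(u)*.7,45).round().tolist() for u in((250,340),(321,343),(317,410))])
go(*W(r.x,[35,-30,120]))
E
```

```text
[ 5.77596656e+02 -6.81073565e+01 -9.10061208e-02] -5.214266630341709
[[-1.2 -0.7]
 [-0.3  0.8]
 [-0.2  0.6]
 [ 0.6  2.4]
 [ 5.3 -0.8]
 [-0.2 -3. ]]
lock [456.1  -1.8  90. ]
timer [ 446.1 -111.3   90. ]
tub a [ 614.3 -106.6   30. ]
tub b [539.6 -99.8  30. ]
lid [586.   23.5  76. ]
[array([457.2,  -2.4,  90. ]), array([ 446.5, -110.4,   90. ])]
key [ 430. -263.   51.] blockTop [[406.0, -216.0, 45.0], [472.0, -219.0, 45.0], [465.0, -290.0, 45.0]]
go [ 49.5  60.6 137.2   0. ]
```

Emit:
arm_command([
  [0,30,35,30,0],
  [0,50,60,70,0],
  [0,50,60,120,0],
  [0,50,60,165,0],
  [0,50,60,190,0],
  [0,50,60,190,0],
  [0.5,50,60,190,0],
  [0.5,50,60,190,0],
  [0.5,50,60,140,0],
  [0.6,20,50,80,0],
  [0.6,-40,40,40,0],
  [0.6,-100,20,0,0],
  [0.6,-160,-10,0,0],
  [0.6,-220,-30,0,0],
  [0.6,-260,-40,0,0],
  [0.6,-270,-48,0,0],
  [0.6,-270,-48,0,0],
])

```text
clock: 8.38
eef_pos: [500.4, -419.9, 257.9]
eef_rot: [3.141, 0.0, 1.569]
wrist_force: [-0.6, -0.4, -0.9]
finger_gap: 56.4
finger_force: 0.0
```

```bash
python3 - <<'E'
from h import *
p=imaging.camera('wrist');save(p,'w3.png')
for d in find_in(p,'nut_1_mid')[:4]: print(np.round(d['rect'],1).tolist(),round(d['p'],2),ray(p,d['rect'][:2],8).round(1))
print(nuts(p,[[501,-427]]))
go(501,-427,22,90)
E
```

```text
[281.8, 187.6, 22.0, 25.2] 0.81 [ 500.5 -425.     8. ]
[287.9, 123.1, 24.1, 30.0] 0.71 [ 508.6 -338.4    8. ]
[(array([ 501.5, -426.5]), (np.float64(91.03849782305687), np.int64(2)), 89)]
go [-8.800e+00 -6.000e-01  2.359e+02  1.000e-01]
```

Emit:
arm_command([
  [0.6,-4,0,50,0],
  [0.6,-7,0,110,0],
  [0.6,-7,0,165,0],
  [0.6,-7,0,210,0],
  [0.6,-7,0,236,0],
  [0.6,-7,0,236,0],
  [0,-7,0,236,0],
  [0,-7,0,236,0],
  [0,-7,0,236,0],
  [0,-7,0,236,0],
  [0,-7,0,220,0],
  [0,-7,0,160,0],
  [0,-7,0,100,0],
  [0,30,20,40,0],
  [0,80,30,0,0],
  [0,140,40,0,0],
  [0,200,40,0,0],
  [0,250,40,0,0],
  [0,265,40,0,0],
])

```text
clock: 10.85
eef_pos: [540.8, -151.8, 258.9]
eef_rot: [3.14, 0.0, 1.573]
wrist_force: [1.4, -0.7, -1.4]
finger_gap: 30.1
finger_force: 19.9
```

```bash
python3 - <<'E'
from h import *
import pickle
p=imaging.camera('wrist');save(p,'w4.png');pickle.dump(p,open('w4.pkl','wb'))
for d in find_in(p,'nut_1_mid')[:4]: print(np.round(d['rect'],1).tolist(),round(d['p'],2),ray(p,d['rect'][:2],38).round(1))
c,s=np.cos(-.091),np.sin(-.091)
l=(-30,-30);go(577.6+c*l[0]-s*l[1],-68.1+s*l[0]+c*l[1],65,90)
E
```

```text
[280.6, 257.0, 46.9, 56.7] 0.8 [ 539.8 -249.5   38. ]
[261.0, 299.6, 16.3, 18.1] 0.76 [ 511.3 -317.7   38. ]
go [5.830e+01 4.100e+00 1.935e+02 1.000e-01]
```

Emit:
arm_command([
  [0,30,4,30,0],
  [0,58,4,70,0],
  [0,58,4,125,0],
  [0,58,4,170,0],
  [0,58,4,193,0],
  [0,58,4,193,0],
  [0.5,58,4,193,0],
  [0.5,58,4,193,0],
  [0.5,58,4,140,0],
  [0.5,30,4,80,0],
  [0.5,0,4,20,0],
  [0.5,-20,4,0,0],
  [0.5,-20,4,0,0],
  [0.5,-20,4,0,0],
])

```text
clock: 12.7
eef_pos: [544.6, -173.9, 256.6]
eef_rot: [-3.141, -0.001, 1.571]
wrist_force: [-0.3, 0.4, -0.7]
finger_gap: 46.9
finger_force: 0.0
```

```bash
python3 - <<'E'
from h import *
import pickle
p=imaging.camera('wrist');save(p,'w5.png');pickle.dump(p,open('w5.pkl','wb'))
print(monitor.read_state()['eef_pos'])
cv2.imwrite('pics/w5b.png',cv2.resize(cv2.cvtColor(p['img'],cv2.COLOR_RGB2BGR),(800,600)))
E
```

```text
[ 544.59084827 -173.67175895  256.30933789]
```

View pics/w5b.png

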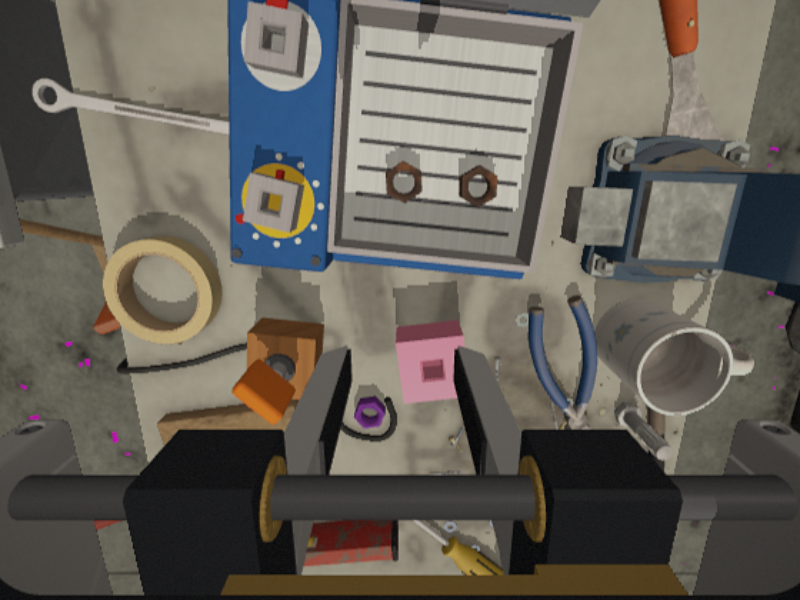

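Both nuts lie in the tub, at view pixels (404,182) and (478,185). Now I hook behind the lid and push it over.

Emit:
arm_command([
  [0,0,20,-50,0],
  [0,30,49,-90,0],
  [0,80,49,-90,0],
  [0,130,49,-90,0],
  [0,180,49,-90,0],
  [0,230,49,-90,0],
  [0,270,49,-90,0],
  [0,280,49,-90,0],
  [0,280,49,-50,0],
  [0,280,49,0,0],
  [0,280,49,32,0],
  [0,280,49,32,0],
])

```text
clock: 14.25
eef_pos: [592.9, 104.9, 223.0]
eef_rot: [-3.137, 0.001, 1.57]
wrist_force: [0.3, 0.8, -0.3]
finger_gap: 0.3
finger_force: 0.0
```

Emit:
arm_command([
  [0,-15,0,0,0],
  [0,-30,0,0,0],
  [0,-45,0,0,0],
  [0,-60,0,0,0],
  [0,-75,0,0,0],
  [0,-90,0,0,0],
  [0,-105,0,0,0],
  [0,-120,0,0,0],
  [0,-135,0,0,0],
  [0,-135,0,0,0],
  [0,-135,0,-50,0],
  [0,-135,0,-80,0],
  [0,-135,0,-80,0],
])

```text
clock: 15.88
eef_pos: [594.5, -29.2, 307.8]
eef_rot: [3.137, 0.0, 1.571]
wrist_force: [-0.2, -0.2, -0.3]
finger_gap: 0.4
finger_force: 0.0
```

```bash
python3 - <<'E'
from h import *
go(520,-300,260,90)
p=imaging.camera('side');save(p,'side1.png')
i=cv2.imread('pics/side1.png')[130:400,130:490]
cv2.imwrite('pics/side1_b.png',cv2.resize(i,(400,300)))
E
```

```text
go [-270.8  -74.6   47.8    0. ]
```

View pics/side1_b.png

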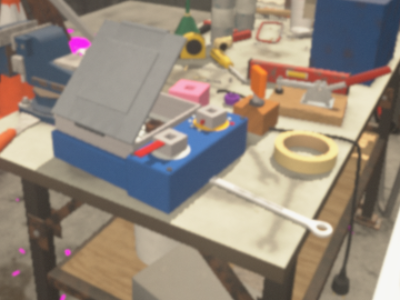

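The lid is sinking shut. Next I look at the key from closer.

Emit:
arm_command([
  [0,-50,-20,0,0],
  [0.3,-100,-40,0,0],
  [0.6,-150,-60,0,0],
  [0.6,-200,-80,0,0],
  [0.6,-250,-100,20,0],
  [0.6,-300,-130,40,0],
  [0.6,-330,-145,60,0],
  [0.6,-330,-145,60,0],
  [0.6,-330,-145,60,0],
])

```text
clock: 17.05
eef_pos: [449.3, -358.7, 245.2]
eef_rot: [-3.141, -0.001, 1.571]
wrist_force: [-0.8, -0.5, 0.4]
finger_gap: 56.4
finger_force: 0.0
```

```bash
python3 - <<'E'
from h import *
import pickle
p=imaging.camera('wrist');pickle.dump(p,open('w6.pkl','wb'))
print(monitor.read_state()['eef_pos'])
for d in trace(p,'key_grip')[:1]+trace(p,'key_seat')[:2]: print(d['rect'],d['p'])
hsv=cv2.cvtColor(p['img'],cv2.COLOR_RGB2HSV)
b=cv2.cvtColor(p['img'],cv2.COLOR_RGB2BGR)
u=proj(p,[432,-265,80]);print(u)
x0,y0=int(u[0])-70,max(0,int(u[1])-52);c=b[y0:y0+105,x0:x0+140];print(x0,y0)
cv2.imwrite('pics/w6c.png',cv2.resize(c,(800,600),interpolation=cv2.INTER_CUBIC))
E
```

```text
[ 449.5589433  -358.53038907  245.60678905]
[256.1, 111.6, 41.3, 45.0] 0.67
[264.6, 112.0, 59.7, 59.7] 0.72
[385.5, 115.8, 65.8, 61.0] 0.64
[265.39899925 111.34576413]
195 59
```

View pics/w6c.png

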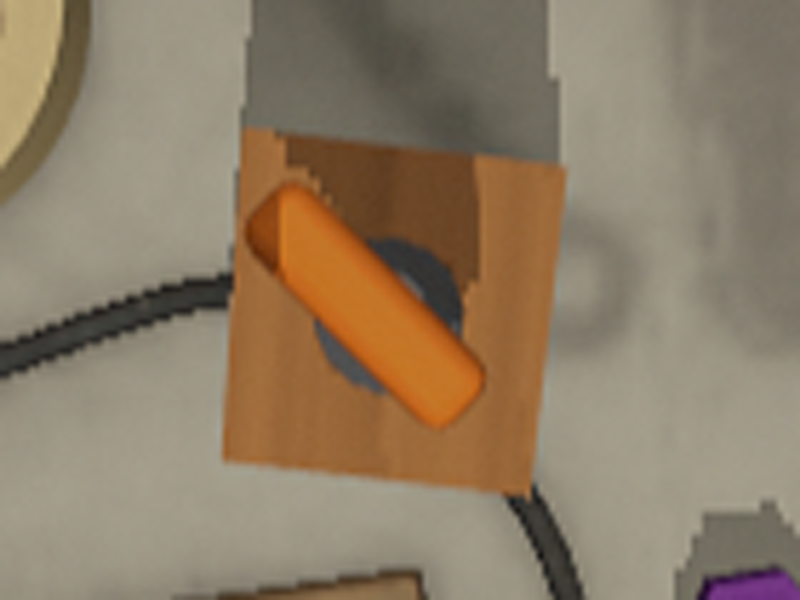

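The crop shows the orange key upright in the wooden block. Its handle's top face is centred at crop (382,307) with the long axis at about -45°, and the block top's corners are at (245,128), (565,170), (530,495) and (225,460).

```bash
python3 - <<'E'
from h import *
import pickle
p=pickle.load(open('w6.pkl','rb'))
f=lambda u,z:ray(p,(195+u[0]/5.714,59+u[1]/5.714),z)
a,b,c,d=[f(u,115) for u in((280,270),(440,430),(310,190),(480,370))]
print('ang',np.rad2deg(np.arctan2(*(b-a)[1::-1])),np.rad2deg(np.arctan2(*(d-c)[1::-1])))
B=[f(u,45) for u in((245,128),(565,170),(530,495),(225,460))]
print('block',np.mean(B,0),np.round(B));print('collar',f((390,315),51),'handletop',f((382,307),115))
h=np.mean(B,0)
go(h[0],h[1],97,134); go(h[0],h[1],97,90-45.5+0)
print(monitor.read_state()['joints'].round(2))
s=imaging.camera('side');save(s,'side2.png')
E
```

```text
ang -44.28924538967681 -45.46475410089914
block [ 427.95910461 -267.41943742   45.        ] [[ 400. -232.   45.]
 [ 462. -240.   45.]
 [ 456. -302.   45.]
 [ 393. -295.   45.]]
collar [ 428.04427176 -267.05981298   51.        ] handletop [ 430.51185126 -267.32651037  115.        ]
go [ 91.1 -21.5 148.9 -43.9]
go [ 91.1 -21.5 148.9  45.6]
[-0.74  0.34  1.42  0.    1.38 -0.74]
```

Emit:
arm_command([
  [0.6,30,-7,0,-10],
  [0.6,60,-14,10,-20],
  [0.6,92,-21,30,-30],
  [0.6,92,-21,60,-40],
  [0.6,92,-21,90,-45],
  [0.6,92,-21,120,-45],
  [0.6,92,-21,150,-45],
  [0.6,92,-21,150,-45],
  [0,92,-21,150,-45],
  [0,92,-21,150,-45],
  [0,92,-21,150,-45],
  [0,92,-21,150,-45],
], force=60)

```text
clock: 18.75
eef_pos: [428.0, -267.5, 95.8]
eef_rot: [3.142, 0.001, 2.356]
wrist_force: [0.2, -0.7, 0.3]
finger_gap: 19.4
finger_force: 0.0
```

```bash
python3 - <<'E'
from h import *
s=monitor.read_state();print(s['joints'].round(2),s['wrist_force'],s['moment'],s['eef_pos'],s['eef_rot'])
import cv2
i=cv2.imread('pics/side2.png')[130:400,130:490]
cv2.imwrite('pics/side2_b.png',cv2.resize(i,(400,300)))
E
```

```text
[-0.63  0.35  1.78 -0.    1.01 -1.42] [ 0.15934622 -0.6747775   0.29931235] [ 0.05805138 -0.04783668  0.01410084] [ 428.0234843  -267.53406063   95.8293792 ] [3.14151924e+00 6.05649667e-04 2.35613981e+00]
```

View pics/side2_b.png

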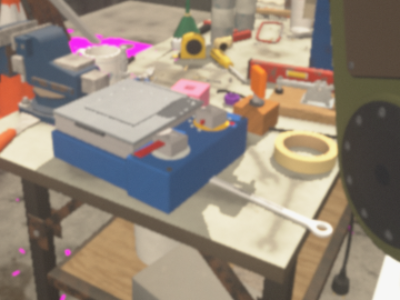

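Emit:
arm_command([
  [0,0,0,0,0],
  [0,0,0,0,0],
  [0,0,0,0,0],
  [0,0,0,-15,0],
  [0,0,0,-30,0],
  [0,0,0,-60,0],
  [0,0,0,-100,0],
  [0,0,0,-110,0],
  [0,0,0,-110,0],
])

```text
clock: 19.88
eef_pos: [427.9, -267.4, 205.5]
eef_rot: [3.142, 0.001, 2.356]
wrist_force: [-0.7, -0.5, -1.0]
finger_gap: 13.6
finger_force: 60.0
```

```bash
python3 - <<'E'
from h import *
go(456.6,-2,190,84.8)
E
```

```text
go [167.4 208.   15.5  50.2]
```

Emit:
arm_command([
  [0,20,28,0,10],
  [0,45,62,0,20],
  [0,70,96,0,30],
  [0,90,124,0,40],
  [0,106,145,0,50],
  [0,106,145,0,50],
  [0,106,145,0,50],
])

```text
clock: 20.75
eef_pos: [455.2, -90.4, 204.6]
eef_rot: [-3.14, -0.0, 1.487]
wrist_force: [0.4, 0.4, -1.2]
finger_gap: 13.7
finger_force: 60.0
```

```bash
python3 - <<'E'
from h import *
import pickle
p=imaging.camera('wrist');pickle.dump(p,open('w7.pkl','wb'))
s=monitor.read_state();print(s['eef_pos'],s['eef_rot'],proj(p,[456.6,-2,90]),proj(p,[446.3,-111,90]))
cv2.imwrite('pics/w7b.png',cv2.resize(cv2.cvtColor(p['img'],cv2.COLOR_RGB2BGR),(800,600),interpolation=cv2.INTER_CUBIC))
E
```

```text
[455.22145938 -90.61260622 204.81520491] [-3.14054973e+00 -6.40067035e-05  1.48570435e+00] [275.42397828 115.93829074] [274.83395024 233.03002643]
```

View pics/w7b.png

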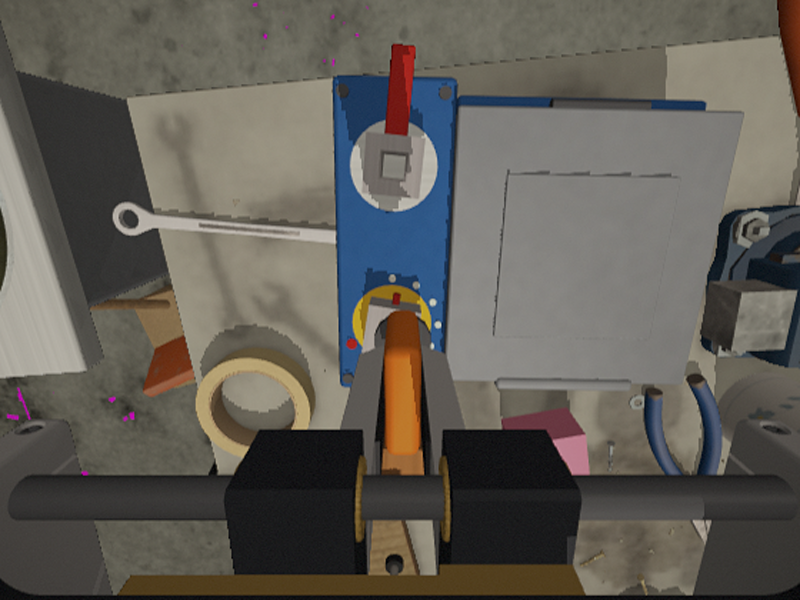

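The lid is shut and the lock hole is at view pixel (394,166), within 1 px of prediction.

```bash
python3 - <<'E'
from h import *
import pickle
p=pickle.load(open('w7.pkl','rb'));q=ray(p,(275.7,116.1),90);print(q)
go(q[0],q[1],170,84.8)
E
```

```text
[456.82898104  -2.15456382  90.        ]
go [88.3 -5.9 34.8  0.3]
```

Emit:
arm_command([
  [0,40,-3,0,0],
  [0,80,-5,10,0],
  [0,88,-6,35,0],
  [0,88,-6,35,0],
  [0,88,-6,42,0],
  [0,88,-6,48,0],
  [0,88,-6,52,0],
  [0,88,-6,55,0],
  [0,88,-6,58,0],
  [0,88,-6,60,0],
  [0,88,-6,62,0],
  [0,88,-6,64,0],
  [0,88,-6,64,0],
])

```text
clock: 22.42
eef_pos: [457.1, -1.7, 141.3]
eef_rot: [-3.141, -0.0, 1.484]
wrist_force: [0.4, -0.8, -1.9]
finger_gap: 14.0
finger_force: 60.0
```

Emit:
arm_command([
  [0,0,0,0,10],
  [0,0,0,0,20],
  [0,0,0,0,30],
  [0,0,0,0,40],
  [0,0,0,0,50],
  [0,0,0,0,60],
  [0,0,0,0,70],
  [0,0,0,0,80],
  [0,0,0,0,90],
  [0,0,0,0,97],
  [0,0,0,0,102],
  [0,0,0,0,104],
  [0,0,0,0,104],
  [0,0,0,0,104],
])

```text
clock: 24.18
eef_pos: [456.2, -1.2, 141.2]
eef_rot: [-3.141, 0.003, -0.332]
wrist_force: [-6.7, 4.0, 2.3]
finger_gap: 13.7
finger_force: 60.0
```

```bash
python3 - <<'E'
from h import *
s=monitor.read_state();print(s['eef_pos'],np.rad2deg(s['eef_rot'][2]),s['moment'],s['joints'].round(2))
p=imaging.camera('wrist')
cv2.imwrite('pics/w8b.png',cv2.resize(cv2.cvtColor(p['img'],cv2.COLOR_RGB2BGR),(560,420),interpolation=cv2.INTER_CUBIC))
E
```

```text
[456.16316701  -1.21780251 141.21437755] -18.998642861169657 [ 1.12588646  1.72728591 -0.00275322] [-0.08  0.19  1.87  0.    1.09  1.82]
```

View pics/w8b.png

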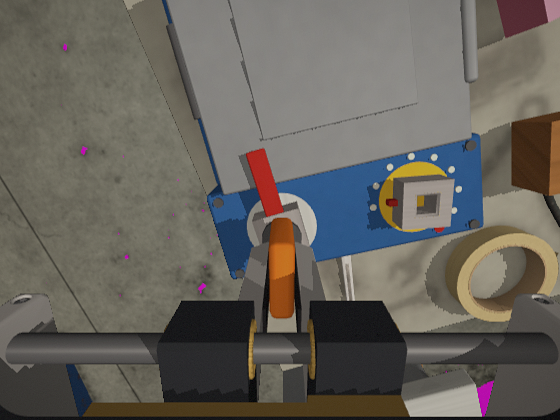

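The red arm lies over the lid, roughly 5° short of square. I add a few degrees, then look again.

Emit:
arm_command([
  [0,0,0,0,4],
  [0,0,0,0,7],
  [0,0,0,0,7],
  [0,0,0,0,7],
])

```text
clock: 24.72
eef_pos: [456.2, -1.1, 141.2]
eef_rot: [3.141, 0.003, -0.454]
wrist_force: [-6.3, 5.0, 2.5]
finger_gap: 13.6
finger_force: 60.0
```

```bash
python3 - <<'E'
from h import *
s=monitor.read_state();print(s['eef_pos'],np.rad2deg(s['eef_rot'][2]),s['moment'],s['wrist_force'])
p=imaging.camera('wrist');I=p['img'].astype(int)
m=((I[...,0]>130)&(I[...,1]<60)&(I[...,2]<60)).astype(np.uint8);n,l,st,c=cv2.connectedComponentsWithStats(m)
k=1+np.argmax(st[1:,4]);ys,xs=np.where(l==k);print(st[k],c[k])
W=np.array([ray(p,(x,y),85)[:2] for x,y in zip(xs,ys)]);v=np.linalg.eigh(np.cov(W.T))[1][:,1]
print('arm angle',np.rad2deg(np.arctan2(v[1],v[0])),'far',W.mean(0))
E
```

```text
[456.18939917  -1.14451459 141.22553517] -25.995320589598027 [1.27321414 1.68643106 0.05769993] [-6.25532193  5.01852868  2.53925704]
[ 246  149   37   68 1217] [264.60394412 181.81922761]
arm angle 170.44758141848527 far [497.9870783   -8.66541348]
```

The lock is at its stop. I ease the key, lift it out and measure the timer hole's orientation.

Emit:
arm_command([
  [0,0,0,0,-8],
  [0,0,0,0,-12],
  [0,0,0,0,-12],
  [0,0,0,-10,-12],
  [0,0,0,-25,-12],
  [0,0,0,-50,-12],
  [0,0,0,-65,-12],
  [0,0,0,-65,-12],
  [0,0,0,-65,-12],
])

```text
clock: 25.9
eef_pos: [457.0, -1.8, 205.9]
eef_rot: [3.142, 0.001, -0.244]
wrist_force: [-0.5, -0.6, -0.5]
finger_gap: 13.7
finger_force: 60.0
```

```bash
cat >> h.py <<'E'
def square_yaw(p,X,r=27,n=240):
    """yaw mod 90 of a drive's top face at z=90 round X, by edge directions in a rectified patch"""
    s=2*r/n;src=np.float32([proj(p,[X[0]+a*r,X[1]+b*r,90]) for a,b in((-1,1),(1,1),(1,-1),(-1,-1))])
    H=cv2.getPerspectiveTransform(src,np.float32([[0,0],[n,0],[n,n],[0,n]]))
    g=cv2.GaussianBlur(cv2.warpPerspective(cv2.cvtColor(p['img'],cv2.COLOR_RGB2GRAY),H,(n,n),flags=cv2.INTER_CUBIC),(0,0),2).astype(np.float32)
    gx,gy=cv2.Sobel(g,5,1,0),cv2.Sobel(g,5,0,1);w=np.hypot(gx,gy)
    yy,xx=np.mgrid[:n,:n];rr=np.hypot(xx-n/2,yy-n/2)*s;w=np.where(rr<r,w,0)**2
    a=np.rad2deg(np.arctan2(-gy,gx))%90
    h=np.histogram(a,90,(0,90),weights=w)[0];h=cv2.GaussianBlur(np.tile(h,3)[None].astype(np.float32),(0,0),2)[0,90:180]
    o=np.argsort(-h)[:1];z=np.sum(w*np.exp(4j*np.deg2rad(a)))
    return g,int(o[0]),np.rad2deg(np.angle(z))/4%90,abs(z)/w.sum()
E
python3 - <<'E'
from h import *
p=imaging.camera('wrist')
s=monitor.read_state();print(s['eef_pos'],np.rad2deg(s['eef_rot'][2]))
gs=[]
for X in((456.8,-2.1),(446.3,-111)):
    r=square_yaw(p,X);print(r[1:],proj(p,[*X,90]));gs.append(r[0])
cv2.imwrite('pics/t.png',np.hstack(gs))
E
```

```text
[456.91235646  -1.7585032  205.7324325 ] -14.00717265077881
(78, np.float32(80.95417), np.float32(0.23931214)) [281.10072612 211.95170486]
(76, np.float32(76.18987), np.float32(0.53092563)) [395.08456211 195.71495454][ WARN:0@0.478] global loadsave.cpp:1063 imwrite_ Unsupported depth image for selected encoder is fallbacked to CV_8U.
```

Emit:
arm_command([
  [0,2,12,0,-10],
  [0,4,24,0,-20],
  [0,6,36,0,-30],
  [0,8,48,0,-40],
  [0,10,60,0,-50],
  [0,12,72,0,-60],
  [0,14,84,0,-70],
  [0,15,96,0,-80],
  [0,16,109,0,-90],
  [0,16,109,0,-100],
  [0,16,109,0,-110],
  [0,16,109,0,-120],
  [0,16,109,0,-130],
  [0,16,109,0,-140],
  [0,16,109,10,-150],
  [0,16,109,20,-160],
  [0,16,109,30,-170],
  [0,16,109,35,-180],
  [0,16,109,35,-180],
  [0,16,109,35,-180],
])

```text
clock: 28.45
eef_pos: [446.3, -111.4, 171.4]
eef_rot: [3.142, -0.0, 2.893]
wrist_force: [0.3, 0.7, -1.2]
finger_gap: 13.5
finger_force: 60.0
```

```bash
python3 - <<'E'
from h import *
s=monitor.read_state();print(s['eef_pos'],np.rad2deg(s['eef_rot'][2]))
go(446.5,-111.1,141.5,166)
E
```

```text
[ 446.31892762 -111.41346266  171.36773958] 165.76989629852463
go [-0.1  0.3 29.9 -0.2]
```

Emit:
arm_command([
  [0,0,0,7,0],
  [0,0,0,13,0],
  [0,0,0,17,0],
  [0,0,0,20,0],
  [0,0,0,23,0],
  [0,0,0,26,0],
  [0,0,0,29,0],
  [0,0,0,30,0],
  [0,0,0,30,0],
])

```text
clock: 29.58
eef_pos: [446.3, -111.4, 141.4]
eef_rot: [-3.142, 0.0, 2.897]
wrist_force: [0.8, 0.0, -1.9]
finger_gap: 13.4
finger_force: 60.0
```

The key dropped in. First winding stroke.

Emit:
arm_command([
  [0,0,0,0,10],
  [0,0,0,0,20],
  [0,0,0,0,30],
  [0,0,0,0,40],
  [0,0,0,0,50],
  [0,0,0,0,60],
  [0,0,0,0,70],
  [0,0,0,0,80],
  [0,0,0,0,90],
  [0,0,0,0,100],
  [0,0,0,0,110],
  [0,0,0,0,120],
  [0,0,0,0,130],
  [0,0,0,0,140],
  [0,0,0,0,150],
  [0,0,0,0,160],
  [0,0,0,0,170],
  [0,0,0,0,180],
  [0,0,0,0,180],
  [0,0,0,0,180],
])

```text
clock: 32.08
eef_pos: [445.0, -110.8, 141.3]
eef_rot: [-3.141, 0.004, -0.244]
wrist_force: [-10.8, 4.3, 6.1]
finger_gap: 13.7
finger_force: 60.0
```

```bash
python3 - <<'E'
from h import *
s=monitor.read_state();print(s['eef_pos'],np.rad2deg(s['eef_rot'][2]),s['wrist_force'],s['moment'],s['joints'].round(2))
E
```

```text
[ 444.98258137 -110.75485477  141.30434526] -13.994845804027868 [-10.79001647   4.34556981   6.06023582] [1.18889718 2.55155766 0.00939352] [-0.32  0.19  1.86  0.    1.09  1.49]
```

Emit:
arm_command([
  [0,0,0,0,-9],
  [0,0,0,0,-13],
  [0,0,0,0,-13],
  [0,0,0,-10,-13],
  [0,0,0,-25,-13],
  [0,0,0,-35,-23],
  [0,0,0,-35,-33],
  [0,0,0,-35,-43],
  [0,0,0,-35,-53],
  [0,0,0,-35,-63],
  [0,0,0,-35,-73],
  [0,0,0,-35,-83],
  [0,0,0,-35,-93],
  [0,0,0,-35,-103],
  [0,0,0,-35,-103],
  [0,0,0,-35,-103],
])

```text
clock: 34.08
eef_pos: [446.6, -111.5, 177.1]
eef_rot: [3.14, 0.0, 1.549]
wrist_force: [0.2, -0.4, -2.1]
finger_gap: 13.5
finger_force: 60.0
```

```bash
python3 - <<'E'
from h import *
s=monitor.read_state();print(s['eef_pos'],np.rad2deg(s['eef_rot'][2]),s['wrist_force'])
p=imaging.camera('wrist');r=square_yaw(p,(446.4,-111.2));print(r[1:])
E
```

```text
[ 446.63231127 -111.45607358  177.10382748] 88.77260576103518 [ 0.16031761 -0.35680737 -2.06658642]
(0, np.float32(3.1946611), np.float32(0.13697885))
```

Emit:
arm_command([
  [0,0,0,10,0],
  [0,0,0,18,0],
  [0,0,0,22,0],
  [0,0,0,25,0],
  [0,0,0,28,0],
  [0,0,0,31,0],
  [0,0,0,34,0],
  [0,0,0,36,0],
  [0,0,0,36,0],
])

```text
clock: 35.25
eef_pos: [446.2, -111.4, 140.5]
eef_rot: [-3.141, 0.0, 1.553]
wrist_force: [-4.6, -0.2, 3.4]
finger_gap: 13.7
finger_force: 60.0
```

Emit:
arm_command([
  [0,0,0,0,10],
  [0,0,0,0,20],
  [0,0,0,0,30],
  [0,0,0,0,40],
  [0,0,0,0,50],
  [0,0,0,0,60],
  [0,0,0,0,67],
  [0,0,0,0,72],
  [0,0,0,0,72],
  [0,0,0,0,72],
])

```text
clock: 36.5
eef_pos: [445.6, -111.2, 140.5]
eef_rot: [-3.141, 0.002, 0.297]
wrist_force: [-11.4, 0.7, 8.6]
finger_gap: 14.0
finger_force: 60.0
```

```bash
python3 - <<'E'
from h import *
s=monitor.read_state();print(s['eef_pos'],np.rad2deg(s['eef_rot'][2]),s['wrist_force'],s['moment'])
E
```

```text
[ 445.55018655 -111.2385659   140.5093156 ] 17.00147161708875 [-11.42036518   0.67034157   8.57541273] [ 0.35444477  2.45964918 -0.00736161]
```

Emit:
arm_command([
  [0,0,0,0,5],
  [0,0,0,0,10],
  [0,0,0,0,10],
  [0,0,0,0,10],
])

```text
clock: 37.0
eef_pos: [445.1, -110.9, 140.5]
eef_rot: [-3.14, 0.003, 0.122]
wrist_force: [-13.6, 4.3, 10.6]
finger_gap: 13.8
finger_force: 60.0
```

```bash
python3 - <<'E'
from h import *
s=monitor.read_state();print(s['eef_pos'],np.rad2deg(s['eef_rot'][2]),s['wrist_force'],s['moment'])
E
```

```text
[ 445.13976616 -110.87341896  140.50484265] 7.008235339679769 [-13.62163845   4.27444493  10.64950418] [1.06126147 3.28827026 0.03491372]
```

Emit:
arm_command([
  [0,0,0,0,4],
  [0,0,0,0,8],
  [0,0,0,0,8],
  [0,0,0,0,8],
])

```text
clock: 37.5
eef_pos: [445.0, -110.8, 140.5]
eef_rot: [-3.14, 0.004, -0.017]
wrist_force: [-15.9, 4.8, 12.9]
finger_gap: 14.1
finger_force: 60.0
```

```bash
python3 - <<'E'
from h import *
s=monitor.read_state();print(s['eef_pos'],np.rad2deg(s['eef_rot'][2]),s['wrist_force'],s['moment'])
E
```

```text
[ 445.0172251  -110.80909107  140.52266207] -0.9706267716645588 [-15.86151554   4.83613489  12.91534434] [1.14577264 3.54305266 0.24015822]
```

Emit:
arm_command([
  [0,0,0,0,3],
  [0,0,0,0,6],
  [0,0,0,0,6],
  [0,0,0,0,6],
])

```text
clock: 38.0
eef_pos: [445.0, -110.8, 140.5]
eef_rot: [-3.141, 0.004, -0.121]
wrist_force: [-15.4, 5.3, 12.7]
finger_gap: 13.6
finger_force: 60.1
```

```bash
python3 - <<'E'
from h import *
s=monitor.read_state();print(s['eef_pos'],np.rad2deg(s['eef_rot'][2]),s['wrist_force'],s['moment'])
p=imaging.camera('wrist')
cv2.imwrite('pics/w9b.png',cv2.resize(cv2.cvtColor(p['img'],cv2.COLOR_RGB2BGR)[110:320,140:420],(800,600),interpolation=cv2.INTER_CUBIC))
E
```

```text
[ 445.04400196 -110.76107525  140.50973068] -6.955891171313109 [-15.36339035   5.26302279  12.66083965] [1.22299135 3.46999518 0.46458851]
```

The moment rises elastically (0.24 → 0.46 N m), so the timer is at its stop. I relax, lift and carry the key back.

Emit:
arm_command([
  [0,0,0,0,-9],
  [0,0,0,0,-19],
  [0,0,0,0,-21],
  [0,0,0,0,-21],
  [0,0,0,-10,-21],
  [0,0,0,-25,-21],
  [0,0,0,-45,-26],
  [0,0,0,-65,-36],
  [0,0,20,-65,-46],
  [0,0,40,-65,-56],
  [0,0,60,-65,-66],
  [0,0,80,-65,-76],
  [0,0,100,-65,-86],
  [0,0,120,-65,-96],
  [0,1,140,-65,-106],
  [0,1,157,-65,-116],
  [0,1,157,-65,-126],
  [0,1,157,-65,-136],
  [0,1,157,-65,-142],
  [0,1,157,-65,-142],
])

```text
clock: 40.55
eef_pos: [428.8, -267.6, 206.6]
eef_rot: [3.141, 0.002, 2.355]
wrist_force: [0.7, -0.6, -1.6]
finger_gap: 14.0
finger_force: 60.0
```

```bash
python3 - <<'E'
from h import *
go(428,-267.5,140,135)
p=imaging.camera('wrist')
save(p,'w10.png')
q=imaging.camera('side');save(q,'side3.png')
u=proj(q,[428,-267,60]);c=cv2.imread('pics/side3.png')
a=c[max(0,int(u[1])-75):int(u[1])+75,int(u[0])-100:int(u[0])+100]
b=cv2.imread('pics/w10.png')
cv2.imwrite('pics/c10.png',np.hstack([cv2.resize(a,(400,300)),cv2.resize(b,(400,300))]))
for n,X in(('timer',(446.4,-111.2)),('lock',(456.8,-2.1))): print(n,square_yaw(p,X)[1:],proj(p,[*X,90]))
E
```

```text
go [ 0.6 -0.4 66.6 -0. ]
timer (41, np.float32(39.033764), np.float32(0.24142347)) [423.26356627 104.43270641]
lock (45, np.float32(61.395256), np.float32(0.421797)) [540.14936209  12.48201906]
```

View pics/c10.png

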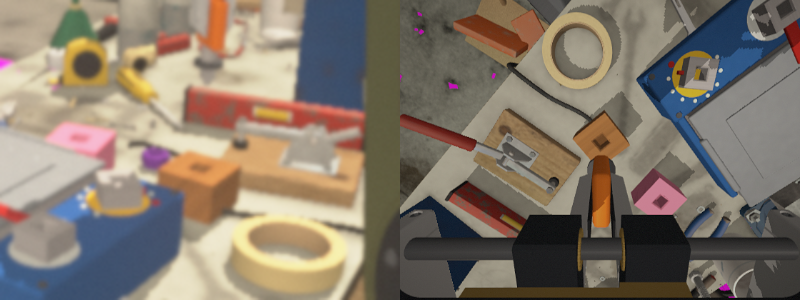

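The picture shows the key held upright above the wooden block. I lower it home slowly.

Emit:
arm_command([
  [0,0,0,30,0],
  [0,0,0,60,0],
  [0,0,0,80,0],
  [0,0,0,86,0],
  [0,0,0,92,0],
  [0,0,0,98,0],
  [0,0,0,103,0],
  [0,0,0,107,0],
  [0,0,0,109,0],
  [0,0,0,110,0],
  [0,0,0,110,0],
  [0,0,0,110,0],
])

```text
clock: 42.15
eef_pos: [428.3, -267.4, 95.6]
eef_rot: [3.142, 0.0, 2.356]
wrist_force: [0.4, 1.1, 0.5]
finger_gap: 13.7
finger_force: 60.0
```

Emit:
arm_command([
  [0.2,0,0,0,0],
  [0.4,0,0,0,0],
  [0.6,0,0,0,0],
  [0.6,0,0,0,0],
  [0.6,0,0,-15,0],
  [0.6,0,0,-40,0],
  [0.6,0,0,-80,0],
  [0.6,0,0,-130,0],
  [0.6,-50,0,-150,0],
  [0.6,-90,0,-150,0],
  [0.6,-90,0,-150,0],
  [0.6,-90,0,-150,0],
])

```text
clock: 43.65
eef_pos: [491.4, -330.6, 245.8]
eef_rot: [-3.142, -0.0, 2.356]
wrist_force: [-0.6, 0.5, 0.2]
finger_gap: 56.2
finger_force: 0.0
```

```bash
python3 - <<'E'
from h import *
s=monitor.read_state();print(s['eef_pos'],s['clock'])
p=imaging.camera('wrist');save(p,'w11.png')
for n,X in(('timer',(446.4,-111.2)),('lock',(456.8,-2.1))): print(n,square_yaw(p,X)[1:],proj(p,[*X,90]))
q=imaging.camera('scene');save(q,'s11.png')
a=cv2.imread('pics/s11.png')[110:310,140:440]
cv2.imwrite('pics/c11.png',np.hstack([cv2.resize(a,(400,300)),cv2.resize(cv2.imread('pics/w11.png'),(400,300))]))
E
```

```text
[ 491.42394424 -330.61196222  245.79527967] 43.65
timer (45, np.float32(42.651073), np.float32(0.52440727)) [417.26592372   4.2078234 ]
lock (0, np.float32(0.0), np.float32(nan)) [527.86356436 -91.02266466]h.py:46: RuntimeWarning: invalid value encountered in scalar divide
  return g,int(o[0]),np.rad2deg(np.angle(z))/4%90,abs(z)/w.sum()
```

View pics/c11.png

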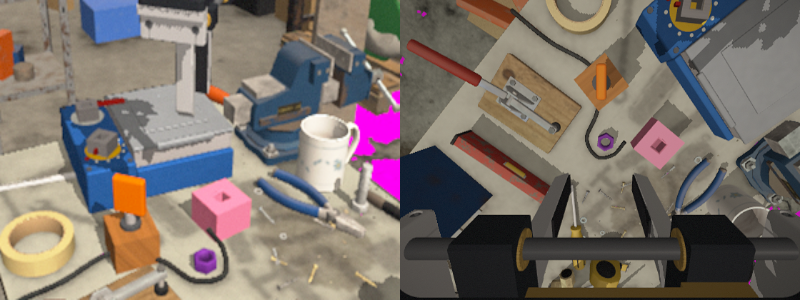

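The key stands in the wooden block, the red arm lies over the shut lid, and the pliers are untouched. The timer's angle reading was poor at this skewed view, so I check it from closer.

Emit:
arm_command([
  [0.6,30,15,0,9],
  [0.6,60,30,0,18],
  [0.6,90,45,0,27],
  [0.6,124,60,0,36],
  [0.6,124,60,0,45],
  [0.6,124,60,0,45],
  [0.6,124,60,0,45],
])

```text
clock: 44.62
eef_pos: [446.4, -200.9, 245.6]
eef_rot: [3.141, 0.0, 1.574]
wrist_force: [0.5, -0.7, -0.3]
finger_gap: 56.3
finger_force: 0.0
```

```bash
python3 - <<'E'
from h import *
import pickle
p=imaging.camera('wrist');save(p,'w12.png');pickle.dump(p,open('w12.pkl','wb'))
for nm,X in(('lock',(456.8,-2.1)),('timer',(446.4,-111.2))):
    g,*r=square_yaw(p,X);print(nm,r,proj(p,[*X,90]))
    # darkness/edge of a square of side 14.5 / 36 at yaw a: mean gradient across the outline
    n=240;s=54/n;best=[]
    for a in range(0,90,2):
      for dx in range(-4,5):
        for dy in range(-4,5):
          c,d=np.cos(np.deg2rad(a)),np.sin(np.deg2rad(a));v=0
          t=np.linspace(-15,15,25);
          for k in range(4):
            ck,sk=np.cos(np.deg2rad(a+90*k)),np.sin(np.deg2rad(a+90*k))
            f=lambda o:np.array([g[np.clip(((27-(dy+sk*o+ck*t))/s).astype(int),0,n-1),np.clip(((27+dx+ck*o-sk*t)/s).astype(int),0,n-1)]]).mean()
            v+=min(30,abs(f(19.5)-f(16.5)))
          best.append((round(float(v),1),a,dx,dy))
    best.sort(reverse=True);print(best[:6])
    small=cv2.resize(g,(36,36),interpolation=cv2.INTER_AREA);lo,hi=small.min(),small.max()
    print('\n'.join(''.join(' .:-=+*#%@'[int((v-lo)/(hi-lo)*9.99)] for v in row) for row in small))
E
```

```text
lock [0, np.float32(87.37618), np.float32(0.8677396)] [294.3850775 -12.0275379]
[(55.3, 70, 2, -2), (54.5, 2, -4, -4), (54.1, 70, 2, -1), (54.0, 72, 2, -1), (53.9, 88, -2, -4), (53.7, 50, 4, -4)]
                                    
                                    
                                    
                                    
                                    
                                    
                                    
                                    
                                    
                                    
                                    
                                    
                                    
                                    
                                    
                                    
                                    
                                    
                                    
                                    
                                    
                                    
                                    
                                    
%%%#*******#####
[... 1260 characters left out ...]
*******+=-=========--+**###*#**#*:
##********============--+*########*:
###*******+=============***#####*#*:
####*****#*+=========-=*######*###+:
####****###*+======--+*######*####=.
####+*#####**=-=====+*######*#####=.
####=+*###***+=====*#############*-.
*###===*#**##*+===+##############+:.
+###*-.=**#****+=+*##############=..
=###=..:+#*******###############*:..
:+#*:..:+#****##################=...
.-*#+:-+###**##################+:::.
..=##**#######################*:-*#-
..:+#########################*=:+@@+
...:+#######################*=..=@@+
.....=*####################*=:..:++:
...:-:-*##################+-........
..:#@+.:=*#############*+=:.........
..=@@#:..:=+*#######**+-::..........
```

The rectified patch shows the timer square at about 41° (mod 90). At the stop it should be near 24°. I compare with the starting pictures and check the key's present yaw.

```bash
cat > m.py <<'E'
from h import *
import pickle
def rect(p,X,z,r=27,n=216):
    src=np.float32([proj(p,[X[0]+a*r,X[1]+b*r,z]) for a,b in((-1,1),(1,1),(1,-1),(-1,-1))])
    H=cv2.getPerspectiveTransform(src,np.float32([[0,0],[n,0],[n,n],[0,n]]))
    return cv2.warpPerspective(p['img'],H,(n,n),flags=cv2.INTER_CUBIC)
def asc(p,X,z=90,r=27,N=36):
    g=cv2.resize(cv2.cvtColor(rect(p,X,z,r),cv2.COLOR_RGB2GRAY),(N,N),interpolation=cv2.INTER_AREA).astype(float);lo,hi=g.min(),g.max()
    print('\n'.join(''.join(' .:-=+*#%@'[int((v-lo)/(hi-lo)*9.99)] for v in row) for row in g))
def hole(p,X):
    g=cv2.GaussianBlur(cv2.cvtColor(rect(p,X,90),cv2.COLOR_RGB2GRAY),(0,0),2).astype(float);n=216;s=.25;best=[]
    t=np.linspace(-6,6,21)
    for a in range(0,90,2):
      for dx in range(-4,5):
        for dy in range(-4,5):
          v=0
          for k in range(4):
            ck,sk=np.cos(np.deg2rad(a+90*k)),np.sin(np.deg2rad(a+90*k))
            f=lambda o:g[((27-(dy+sk*o+ck*t))/s).astype(int),((27+dx+ck*o-sk*t)/s).astype(int)].mean()
            v+=max(-5,min(40,f(8.7)-f(5.8)))
          best.append((round(v,1),a,dx,dy))
    return sorted(best,reverse=True)[:4]
E
python3 - <<'E'
from m import *
for n in('w2','w5'):
    p=pickle.load(open(n+'.pkl','rb'))
    print(n,'lock',hole(p,(456.8,-2.1)));print(n,'timer',hole(p,(446.4,-111.2)))
print('w7 lock',hole(pickle.load(open('w7.pkl','rb')),(456.8,-2.1)))
p=pickle.load(open('w12.pkl','rb'));print('now timer',hole(p,(446.4,-111.2)))
asc(pickle.load(open('w2.pkl','rb')),(446.4,-111.2))
q=imaging.camera('scene');hsv=cv2.cvtColor(p['img'],cv2.COLOR_RGB2HSV)
E
```

```text
w2 lock [(np.float64(153.6), 78, 1, -1), (np.float64(152.5), 80, 1, -1), (np.float64(151.2), 82, 1, -1), (np.float64(150.6), 76, 1, -1)]
w2 timer [(160, 82, 0, 0), (160, 80, 0, 0), (160, 78, 0, 0), (160, 76, 0, 0)]
w5 lock [(np.float64(153.7), 82, 1, -1), (np.float64(153.2), 80, 1, -1), (np.float64(152.2), 78, 1, -1), (np.float64(152.0), 84, 1, -1)]
w5 timer [(160, 80, 0, 0), (160, 78, 0, 0), (160, 76, 0, 0), (160, 74, 0, 0)]
w7 lock [(np.float64(67.9), 80, 3, 1), (np.float64(67.4), 82, 3, 1), (np.float64(67.4), 2, 4, 2), (np.float64(66.4), 84, 3, 1)]
now timer [(np.float64(114.7), 42, -1, 0), (np.float64(114.6), 40, -1, 0), (np.float64(114.3), 38, -1, 0), (np.float64(113.9), 40, -2, 0)]
:::::::::...-=================:.-=-:
:::::::::.:==========-:::-=====-...:
:::::::::-==========+: . :=======:.:
::::::::+=--:::--====... :+=======::
:::::::+#***==-::::--..  -========+=
::::::=#######*+==-::.. .=========+*
:::::-##########***+==-:::--======+*
:::::*########*#*#####*+=--::::--+##
::::-###########*#**####***+=--::-+#
::::+##########*##*#####*####**-::+#
:::-*#######**#*##*#####***##**-:
[... 228 characters left out ...]
:*######**=:..=======**##**=::+###
:::*######*+-..:======+**##**-::*###
:::+######*+:..:======+**#***-:-####
:::=######*+:::::---==**##**+::=####
:::=######+=---::::::=***#**=::+####
:::+#####**+++=---:::=*###**-::*####
:::*#######****++==--+*##***-:-#####
::-*##########*#**+++*#*#**+::=#####
::=######*####*###*****##**=::+#####
::=*#####*####*###*****##**-::*#####
-:--=++*#*###**###*****#***::-#####+
:::::::=*####*####*****#**+::=####+:
::::::::=########*****##**=::*###+-:
:::::::::=*##########*##**-:+###+:::
:::::::-=--*############**=*##*+::::
::::::-#@#:-=*###########*##*+-:::::
::::::=@@%-::-=+*########**=--::::::
::::::-#@*::::::--=++++==-::+%*-::::
:::::::-=-::::::::=-:::::::-%@@=::::
```

The timer started at about 79° and is now at about 40°. That is about 219°, short of the stop at roughly 18° (mod 90). The key must have slipped in the grip, so I fetch it again.

Emit:
arm_command([
  [0.6,-40,0,0,0],
  [0.6,-90,2,0,0],
  [0.6,-140,3,0,0],
  [0.6,-158,3,0,0],
  [0.6,-158,3,0,0],
  [0.6,-158,3,0,0],
])

```text
clock: 45.48
eef_pos: [449.8, -357.8, 245.5]
eef_rot: [-3.142, -0.0, 1.572]
wrist_force: [0.2, 0.7, 0.4]
finger_gap: 56.7
finger_force: 0.0
```

```bash
python3 - <<'E'
from m import *
p=imaging.camera('wrist')
r=30;n=240
rgb=rect(p,(430,-267.3),115,r,n).astype(int)
m=((rgb[...,0]>170)&(rgb[...,1]>80)&(rgb[...,2]<70)&(rgb[...,0]-rgb[...,1]>60)).astype(np.uint8)
c=max(cv2.findContours(m,0,2)[0],key=cv2.contourArea)
(cx,cy),wh,a=cv2.minAreaRect(c);print('rect mm',cx*.25-30,30-cy*.25,np.array(wh)*.25,a)
asc(p,(430,-267.3),115,r,30)
s=monitor.read_state();print(s['eef_pos'],np.rad2deg(s['eef_rot'][2]))
E
```

```text
rect mm -2.312498092651367 -0.8125 [42.77996063 11.84403706] 45.0
@@@@++++++++++===---::-===+++#
@@@@*++==++++++===-:::--==+++#
@@@@*+*+::::----==--::---==++#
@@@@****:::::::.::::::-=====+#
@@@@*+**=::::::.::::::-*+++++*
@@@%+**+==:::::.::::::-*++++**
@@@%+*==+=-::::.::::::-*++++**
@@@%+--=#*=-:::.::::::-*++++**
@@@%=--=##+-:::.::::::-*+++***
@@@#:---###*-....:::::-*+++***
@@@+-:-+####*-    .:::-*+++**#
%%%++-.*#####*-.    .:-*+++**#
=..+**-*######*-:.   :-*+++**%
   +**+=*######*=-   :+*+++**%
  :+***+=*######*=.  :**+++**%
**#+***+++*######*-. :**+++**#
%%#+***++==*######*-.=**+++***
%@#+***+++:=*######*-=**++***#
@@#+**++++-:=*######*==*++**##
@@#+**+++++-:=*######*=+++**%%
@@*+**++++++--=*######+=++**%@
@@****+++++++=-+*#####++++**@@
@@+***+++++++++*+*###*+++++*@@
@@+***+++++++++**+*#*+*++++*@@
@@+***+++++++++**++++**++++#@@
@%+***+++++++++********++++#@@
@%***++++++++++********++++#%@
@@@@@%%##***++++*******++++#%@
@@@@@@@@@@@@@%%###*****++++*%%
@@@@@@@@@@@@@@@@@@@@%%%#*== #%
[ 449.86762522 -357.68045766  245.70289948] 90.08125594719252
```

The handle is still square in the grip, so the key did not slip. More likely the drive was dragged back about 20° when I backed the loaded key off. I re-wind, then unload the key before lifting instead of turning it back. Re-grasping now.

Emit:
arm_command([
  [0.6,30,-7,0,-10],
  [0.6,60,-14,10,-20],
  [0.6,91,-22,30,-30],
  [0.6,91,-22,60,-40],
  [0.6,91,-22,90,-45],
  [0.6,91,-22,120,-45],
  [0.6,91,-22,150,-45],
  [0.6,91,-22,150,-45],
  [0,91,-22,150,-45],
  [0,91,-22,150,-45],
  [0,91,-22,150,-45],
  [0,91,-22,150,-45],
  [0,91,-22,150,-45],
  [0,91,-22,150,-45],
  [0,91,-22,150,-45],
  [0,91,-22,135,-45],
  [0,91,-22,110,-45],
  [0,91,-22,70,-45],
  [0,91,-22,40,-45],
  [0,91,-22,40,-45],
])

```text
clock: 48.02
eef_pos: [428.2, -268.3, 207.8]
eef_rot: [3.141, 0.004, 2.356]
wrist_force: [-0.5, -0.3, -1.2]
finger_gap: 13.6
finger_force: 60.0
```

```bash
python3 - <<'E'
from m import *
s=monitor.read_state();print(s['eef_pos'],s['finger_gap'])
go(446.2,-111.4,171,130)
E
```

```text
[ 428.1638965  -268.32545255  207.81480452] 13.598126766145873
go [ 98.2 123.7  36.8   5. ]
```

Emit:
arm_command([
  [0,25,31,0,2],
  [0,50,62,0,4],
  [0,75,94,0,5],
  [0,98,124,0,5],
  [0,98,124,20,5],
  [0,98,124,34,5],
  [0,98,124,34,5],
  [0,98,124,42,5],
  [0,98,124,48,5],
  [0,98,124,52,5],
  [0,98,124,55,5],
  [0,98,124,58,5],
  [0,98,124,61,5],
  [0,98,124,63,5],
  [0,98,124,64,5],
  [0,98,124,64,5],
])

```text
clock: 50.02
eef_pos: [446.0, -110.9, 141.4]
eef_rot: [3.142, 0.0, 2.269]
wrist_force: [-0.0, -0.8, -1.5]
finger_gap: 13.6
finger_force: 60.0
```

```bash
python3 - <<'E'
from m import *
s=monitor.read_state();print(s['eef_pos'],s['wrist_force'],s['moment'])
p=imaging.camera('wrist');I=p['img'].astype(int)
m=((I[...,0]>130)&(I[...,1]<60)&(I[...,2]<60)).astype(np.uint8);n,l,st,c=cv2.connectedComponentsWithStats(m)
k=1+np.argmax(st[1:,4]);ys,xs=np.where(l==k);print(st[k])
W=np.array([ray(p,(x,y),85)[:2] for x,y in zip(xs,ys)]);v=np.linalg.eigh(np.cov(W.T))[1][:,1]
print('arm angle',np.rad2deg(np.arctan2(v[1],v[0])),W.mean(0))
print('lock hole',hole(p,(456.8,-2.1)))
E
```

```text
[ 445.989835   -110.91432901  141.44919222] [-0.00649279 -0.82761145 -1.47914409] [ 0.06748338 -0.01214753 -0.02380595]
[ 403  148   51   60 1216]
arm angle 170.7649124785022 [498.7092917   -8.25152829]
lock hole [(np.float64(104.4), 26, 4, 1), (np.float64(103.7), 28, 4, 1), (np.float64(103.4), 22, 4, 1), (np.float64(103.0), 24, 4, 1)]
```

The lock arm is still at -9°, so the lock is fine. The key is seated in the timer; winding on.

Emit:
arm_command([
  [0,0,0,0,8],
  [0,0,0,0,16],
  [0,0,0,0,22],
  [0,0,0,0,26],
  [0,0,0,0,26],
])

```text
clock: 50.7
eef_pos: [445.6, -111.3, 141.4]
eef_rot: [-3.141, 0.0, 1.816]
wrist_force: [-4.5, -4.1, -0.7]
finger_gap: 13.8
finger_force: 60.0
```

```bash
python3 -c "
from m import *
s=monitor.read_state();print(s['eef_pos'],np.rad2deg(s['eef_rot'][2]),s['wrist_force'],s['moment'])"
```

```text
[ 445.61411215 -111.27366264  141.43655224] 104.02684556377515 [-4.45769504 -4.064748   -0.71947368] [-0.96648408  0.83821228  0.05741948]
```

Emit:
arm_command([
  [0,0,0,0,4],
  [0,0,0,0,8],
  [0,0,0,0,8],
  [0,0,0,0,8],
])

```text
clock: 51.2
eef_pos: [445.5, -111.3, 141.4]
eef_rot: [-3.14, 0.001, 1.677]
wrist_force: [-5.1, -4.3, -0.1]
finger_gap: 13.7
finger_force: 60.0
```

```bash
python3 -c "
from m import *
s=monitor.read_state();print(s['eef_pos'],np.rad2deg(s['eef_rot'][2]),s['wrist_force'],s['moment'])"
```

```text
[ 445.5230211  -111.25430198  141.39684093] 96.11019401017323 [-5.12374911 -4.26877022 -0.08074408] [-0.99710939  1.07338474  0.12311464]
```

Emit:
arm_command([
  [0,0,0,0,4],
  [0,0,0,0,8],
  [0,0,0,0,8],
  [0,0,0,0,8],
])

```text
clock: 51.7
eef_pos: [445.4, -111.3, 141.4]
eef_rot: [-3.14, 0.001, 1.538]
wrist_force: [-5.6, -4.0, 0.1]
finger_gap: 13.7
finger_force: 60.0
```

```bash
python3 -c "
from m import *
s=monitor.read_state();print(s['eef_pos'],np.rad2deg(s['eef_rot'][2]),s['wrist_force'],s['moment'])
p=imaging.camera('wrist');save(p,'w13.png');asc(p,(446.2,-111.2),90,27,30)"
```

```text
[ 445.44350613 -111.28996841  141.38299952] 88.12531834006514 [-5.62535958 -4.00347218  0.06676299] [-1.00773925  1.23469739  0.29746277]
::.:===========:::::===**-----
::.=========-:::::::===*#*----
::-=======-:::::::-=-===*#+:-+
:=======-::::::---=*-===*##-=@
-*+*==:::::::---==##+-==+*#*-@
=##+:::::::--=====***:===+##-=
+#-::::::---::----==*=-==+##=-
**:::-+=-=-.....::-==+:==+##+-
#+:-*#+==:.....::::-=+===+##*-
#+*###=-. ...:::::..-+*:=+###-
######+.......::::::.-*-=+###-
######+.-....:::::.:::**-+###-
######-::...::::::.:::##-+##*-
######:::...::::::::::+%+=##+:
*#####:::...::::::::::+%#-##=-
=#--##:::...::::::::::+%%=*#--
:*.:##:::..:::::::::::+%%*+*--
:+::+#--:..:::::::::-:+%%%+=--
:-+-==--:.::-----:::--=#%%*::-
:-------::--------:.----+##=+-
:-------:-========-.------+@@+
:-------:==++++++=-.-------%@+
--------.=++++++*=-.-------==-
--------.=++++++*=-.----------
-------:.=+++++**=-.:---------
-------:.=+++++**+- :---------
-------..=+++++**+: :---------
------- .=++++**++: .---------
------- :=+++++*++: .---------
------- :=++++**++: .---------
```

The moment climbs from 0.12 to 0.30 N m, so it is at the stop. I unload gently (side load, height, then only the elastic twist) and lift straight out.

Emit:
arm_command([
  [0,-0.5,-0.8,-1,0],
  [0,-0.5,-0.8,-1.5,-2],
  [0,-0.5,-0.8,-1.5,-4],
  [0,-0.5,-0.8,-1.5,-6],
  [0,-0.5,-0.8,-1.5,-6],
])

```text
clock: 52.38
eef_pos: [445.2, -111.4, 142.5]
eef_rot: [-3.141, -0.0, 1.641]
wrist_force: [3.7, -3.5, -13.0]
finger_gap: 13.9
finger_force: 60.0
```

```bash
python3 -c "
from m import *
s=monitor.read_state();print(s['eef_pos'],np.rad2deg(s['eef_rot'][2]),s['wrist_force'],s['moment'])"
```

```text
[ 445.15791588 -111.41030161  142.4730382 ] 94.0352517126564 [  3.65568158  -3.45133652 -12.95345225] [-0.77431814 -0.84875818  0.05171256]
```

Emit:
arm_command([
  [0,0.3,0.5,0,-2],
  [0,0.3,0.5,0,-4],
  [0,0.3,0.5,0,-4],
])

```text
clock: 52.75
eef_pos: [445.5, -111.2, 143.2]
eef_rot: [-3.141, 0.0, 1.711]
wrist_force: [-2.0, -4.8, -3.1]
finger_gap: 13.8
finger_force: 60.0
```

```bash
python3 -c "
from m import *
s=monitor.read_state();print(s['eef_pos'],np.rad2deg(s['eef_rot'][2]),s['wrist_force'],s['moment'])"
```

```text
[ 445.53666694 -111.1727759   143.20473036] 98.04100935869566 [-2.00288355 -4.75951901 -3.09239461] [-1.10726649  0.55834566 -0.00589297]
```

Emit:
arm_command([
  [0,0,0,-3,0],
  [0,0,0,-8,0],
  [0,0,0,-16,0],
  [0,0,0,-30,0],
  [0,0,0,-62,0],
  [0,-80,0,-62,0],
  [0,-80,0,-62,0],
  [0,-80,0,-62,0],
])

```text
clock: 53.75
eef_pos: [456.8, -190.7, 205.3]
eef_rot: [3.141, -0.0, 1.709]
wrist_force: [0.3, 0.9, -1.8]
finger_gap: 13.7
finger_force: 60.0
```

```bash
python3 -c "
from m import *
s=monitor.read_state();print(s['eef_pos'],np.rad2deg(s['eef_rot'][2]),s['wrist_force'])
p=imaging.camera('wrist');print('timer',hole(p,(446.4,-111.2)));asc(p,(446.4,-111.2),90,27,34)
go(428,-267.9,206,135)"
```

```text
[ 456.76649513 -190.69818869  205.25439845] 97.90286811538219 [ 0.31884171  0.88216306 -1.78988883]
timer [(np.float64(53.2), 20, -3, 2), (np.float64(53.0), 22, -3, 2), (np.float64(52.5), 18, -3, 2), (np.float64(51.6), 24, -3, 2)]
.         .:--====--:.    +**:..:.
.       :-============-.  -**:.:::
.     .-============--==-  ::...::
.    :============----===--......:
.   -===========-------===*+.....:
.  -==========---------===*#=.....
..:========-------------===+#=...:
.:=======---------------====#*:.:#
:=====++-----------------===##+.=@
=++++***-----------------===+##:-%
*#******=--------:.------====##=.-
#******#=-----::.:.:------===##*:.
##******=---:::--=:.------===###-.
##******+=-::-====-.-------==###=.
##******++--=======::------==###+.
#*+******+-========-.-------=###*.
#*-+******=-========::---=**=*##+.
#*-=***##*+-========-.---+*#+*##*.
#*==*#####*--========::---+#*###+.
##==+###***=-=====--:::---=**###=.
##+::*#****+-===--:::-------*###-.
#*:..=***#**----::----------=*##:.
**...-******-::--------------+#+:.
+#=-+*#****#---------------=+*#-..
:######****+=------------=+*##*:.:
.+######*##=-----------=**####=...
.:*########=----------+*#####+.-:.
..-*######*-------=-=+*#####*:-%%:
...-#######-----=+*==*#####*-.+@@=
....-*#####+=-+*###***####*-..-%%-
.....:*###*#**###########+:....::.
..:##-:=*##############*=.........
..=@@+..:=*#########*+-:..........
..=@@=....:--=++++=-:.:*+.........
go [-73.3 -39.2  -0.9 -37. ]
```

The timer hole now reads 20°, which is 240° from the start, the full 4.2 rad. I return the key to its block.

Emit:
arm_command([
  [0,-15,-8,0,-8],
  [0,-30,-16,0,-17],
  [0,-45,-24,0,-26],
  [0,-60,-32,0,-37],
  [0,-73,-39,0,-37],
  [0,-73,-39,0,-37],
  [0,-73,-39,0,-37],
])

```text
clock: 54.68
eef_pos: [428.5, -267.4, 205.0]
eef_rot: [3.141, -0.0, 2.354]
wrist_force: [0.4, -0.7, -1.6]
finger_gap: 13.7
finger_force: 60.0
```

```bash
python3 -c "
from m import *
go(428.1,-267.8,95.5,135)"
```

```text
go [-0.000e+00 -6.000e-01  1.095e+02 -1.000e-01]
```

Emit:
arm_command([
  [0,0,0,30,0],
  [0,0,0,60,0],
  [0,0,0,80,0],
  [0,0,0,86,0],
  [0,0,0,92,0],
  [0,0,0,98,0],
  [0,0,0,103,0],
  [0,0,0,107,0],
  [0,0,0,110,0],
  [0,0,0,110,0],
  [0,0,0,110,0],
])

```text
clock: 56.05
eef_pos: [428.5, -268.1, 95.5]
eef_rot: [3.142, 0.001, 2.356]
wrist_force: [-2.2, 1.9, 5.8]
finger_gap: 13.8
finger_force: 60.0
```

Emit:
arm_command([
  [0.2,0,0,0,0],
  [0.4,0,0,0,0],
  [0.6,0,0,0,0],
  [0.6,0,0,0,0],
  [0.6,0,0,-15,0],
  [0.6,0,0,-40,0],
  [0.6,0,0,-80,0],
  [0.6,0,0,-130,0],
  [0.6,-30,-30,-150,15],
  [0.6,-60,-60,-150,30],
  [0.6,-80,-52,-150,45],
  [0.6,-80,-52,-150,45],
  [0.6,-80,-52,-150,45],
])

```text
clock: 57.68
eef_pos: [448.1, -361.3, 245.7]
eef_rot: [3.141, 0.0, 1.57]
wrist_force: [-0.2, 0.1, 0.1]
finger_gap: 56.3
finger_force: 0.0
```

```bash
python3 -c "
from m import *
s=monitor.read_state();print(s['eef_pos'],s['wrist_force'],s['clock'])
p=imaging.camera('wrist')
rgb=rect(p,(428,-267.3),115,35,280).astype(int)
m=((rgb[...,0]>170)&(rgb[...,1]>80)&(rgb[...,2]<70)&(rgb[...,0]-rgb[...,1]>60)).astype(np.uint8)
c=max(cv2.findContours(m,0,2)[0],key=cv2.contourArea)
(cx,cy),wh,a=cv2.minAreaRect(c);print('handle top',428+cx*.25-35,-267.3+35-cy*.25,np.array(wh)*.25,a)
print('timer',hole(p,(446.4,-111.2))[:2],proj(p,[446.4,-111.2,90]))
for n in('scene','side'):
    q=imaging.camera(n)
    print(n,[(np.round(d['rect']).tolist(),round(d['p'],2)) for d in find_in(q,'key_grip')[:1]+find_in(q,'pliers')[:1]])
"
```

```text
[ 448.08119069 -361.32291028  245.69925668] [-0.21786384  0.07894095  0.07785397] 57.675
handle top 427.75 -268.55 [43.1335144 12.0208149] 45.0
timer [(np.float64(0.0), 88, 4, 4), (np.float64(0.0), 88, 4, 3)] [280.08321025 -82.68069236]
scene [([235.0, 248.0, 23.0, 38.0], 0.66), ([374.0, 245.0, 81.0, 46.0], 0.8)]
side [([363.0, 207.0, 15.0, 41.0], 0.6)]
```

```bash
python3 -c "
from h import *
print(job.sign_off())"
```

```text
the job is handed in; nothing more can be done
None
```

I handed the job in at about 58 s; no verdict came back. By my own checks, both nuts (no elbow was there) are in the tub with the lid shut, the lock arm lies over the lid, the timer is wound to its stop (about 4.2 rad, after a second winding because it had slipped back), the key is back home in the wooden block, and the pliers are untouched.

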